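# Deburr the bore of a split bearing plate

## Robot

A 7-joint arm with a two-finger parallel gripper is mounted at the origin on the work surface. World frame = base frame: x ahead of the robot, y to its left, z up, the work surface at z = 0. Lengths are in m, angles in rad, forces in N, time in s.
With the tool pointing down it reaches from about 0.35 to 0.9 m from the base axis. Payload 19.9 kg.
Tool frame: the origin (TCP) lies midway between the tips of the shut fingers; the grasp point (between the pads) lies 19 mm behind it (arm.pinch_z is the distance from the TCP to the grasp point, in m); y points along the fingers, z is the direction in which the jaws open and shut, and the axes are right-handed (so a half turn about y gives the same grasp; the last joint's range is limited). The gripper opens to 85 mm and grips with 20 to 120 N. Pads are 22 mm wide; open, the fingers measure 114 mm over their backs; the gripper's body (76 mm by 85 mm) begins 54 mm behind the grasp point. The pads swing forward as they close: fully open they stand 13 mm farther back than shut.
Start: joints at [1.083, 0.417, -0.01, 1.614, 0.005, 1.111, -0.053], TCP at [0.269, -0.564, 0.195] pointing down, gripper open.
Joint ranges: [-2.81, 2.81], [-0.39, 2.02], [-1.27, 1.25], [0.06, 2.57], [-1.19, 4.33], [0.19, 2], [-2.82, 2.82]. Speed limits (rad/s): [1.89, 1.89, 2.39, 2.39, 3.01, 3.01, 3.01].

## Interface

Orientations are given as [roll, pitch, yaw] about the fixed x, y, z axes, in that order (R = Rz(yaw) Ry(pitch) Rx(roll)).
In Python, from plant import telemetry, vision, close_job, arm gives the robot as it stands.
- The arm moves only by the shell command python3 -m jog 'ROWS' [OPENING]. ROWS is JSON, one flat list of numbers, 6 for each row, row after row: the shift along the tool's x, y, z in mm, then the turn, a rotation vector about the tool's x, y, z in degrees. In form: [tx, ty, tz, ax, ay, az, tx, ty, tz, ax, ay, az, ...]. A call has 1 to 20 rows; each row is the pose to reach, as a shift and turn from the pose commanded when the call began, along the tool's axes at that moment; what a row does not reach only later rows make up. A row lasts 1/12 s, in which the tool goes at most 41.7 mm and 7.16 degrees, less where a joint would pass 70% of its speed; a pose out of reach is approached as far as the arm can. A call with a gripper value outside its range is refused whole. OPENING is the opening, from 0 (shut) to 1 (fully open), set as the call begins (- or left out, the last holds). The fingers move at their own pace and stop on an object; the grip force is fixed at half the most. Time passes only in rows, so rows that repeat a pose let the fingers close. It gives the time, the measured TCP pose, the force and the opening at its end, in the units of the state.
- telemetry.sense(): the state, without advancing time (a new reading comes with each control period).
- vision.camera(name): name is "scene" or "side" or "wrist"; returns (picture, depth): 480x640x3 uint8, red, green, blue; 480x640 float32, m along the optical axis (not along the pixel's ray), 0 where there is no reading.
- vision.get_calibration(name): a dict with "fx", "fy", "cx", "cy" (pixels), "extrinsics" (4x4, takes a point from camera to world coordinates); the wrist camera has in their place "mount" (4x4, takes a point from camera to tool coordinates, whose origin is the TCP and whose axes are the tool frame's). Camera axes: x right, y down, z forward; pixel columns grow to the right and rows downward; lengths in m; the calibration is good to about 2 mm. A picture is of the moment at which its call begins: read the wrist's pose just before it. get_calibration takes no time and is no camera call.
- close_job(): hands the job in, once; it reports no verdict.
The state is a dict: "clock": time; "joint_positions": joint angles; "qvel": joint speeds; "joint_torque": joint torques, N m; "tool_pos": TCP position; "tool_rot": TCP orientation; "ft_force": force on the tool from outside, world axes, zero at the start; "ft_torque": the same for the moment, N m; "width": finger opening in m.
Only numpy, scipy, OpenCV 4.12 (cv2) and the standard library are available. Lean on these libraries where they do the work, as an engineer would, in place of code of your own. Each camera call takes 0.05 s, during which the arm holds its last target.

## Task

Lift the guide plate straight up and level off its two dowels and lay it down flat on the rubber mat, same way up. Then take the deburring scraper out of its wooden block and, starting at the saw slot, run its blade in a full circle round the edge of the bore, clockwise as seen from above and back to the slot, with its point down in the bore and light, steady contact all the way. Stand the scraper back in its block with the guard down on the wood; drop nothing and leave the shoe, tin, hammer and rubber heel where they are.

Things in the scene. Friction and masses are not known exactly. Their poses are not given: they have to be found in the camera images.
- fixture: Drilling fixture, fixed: dark steel base 190 x 130 mm; clamped on it a light alloy bearing plate 150 (x) x 110 (y) x 12 mm, top 38 mm above the bench, with a bore in its middle. Origin on the bench under the bore, z up. Steel dowels, 10 mm thick, round-nosed, stand 16 mm out of the plate at x = -55 and +55, y = 0 mm. Clamps with nuts up to 52 mm high at (60, 53) and (-60, -53) mm.
- bore (a point): Middle of the bore, level with the bearing plate's top (38 mm above the bench). Radius 20 mm, straight through, free depth 26 mm from the top. Axes as the fixture's: a 2.5 mm saw slot runs from the bore along +y to the plate's edge (too narrow for the blade to drop into at the depths used); dowels lie along x.
- guide: Guide plate, loose, about 0.45 kg: steel plate 150 (x) x 56 (y) x 10 mm with a square alloy guide block 52 x 52 mm on its middle, top 34 mm above the origin; a 41 mm hole through both. Origin: middle of the underside, z up. It starts flat on the bearing plate over the bore, dowels through its two 11 mm holes at x = -55 and +55 mm; it must rise 16 mm to clear them.
- mat: Black rubber mat, fixed to the bench, 220 (x) x 150 (y) x 3 mm; origin at the middle of its underside, z up. It lies to the left or right of the fixture.
- block: Wooden tool block, fixed, 90 (x) x 75 (y) x 78 mm high; origin at the middle of its underside. In the middle of its top is an upright hole 22 mm across, right through, where the scraper stands. 36 mm along -x from it three punch heads stand 8 mm out of the top. It lies on the other side of the fixture from the mat.
- scraper: Three-edged deburring scraper, loose, about 0.12 kg, standing blade down in the block. Origin: middle of the underside of its round finger guard (34 mm across, 6 mm thick), which rests on the block's top; z up the handle. The square wooden handle, 18 x 18 mm with sides along x and y, reaches to 88 mm above the origin; the blade's point is 70 mm below it, on the same axis.
- blade: Springy neck and tapered blade of the scraper. Origin 10 mm under the guard; straight down from it the blade's radius falls from 4.5 mm (at 20 mm) to 1 mm at the point (at 60 mm); 16 mm above the point it is 2.4 mm. Pushed sideways there it leans about this origin, giving about 1.3 mm per newton, up to 0.25 rad, and springs back. Contact from 0.3 N counts; over 20 N is too hard.
- point (a point): The point of the blade, 70 mm below the underside of the scraper's guard. In use it goes 5 to 24 mm below the bearing plate's top.
- shoe: Brown leather shoe, loose, 280 mm long, about 100 mm high; bystander.
- tin: Closed round polish tin, loose, 75 mm across, 24 mm high; bystander.
- hammer: Hammer lying on the bench, loose; bystander.
- heel: Black rubber heel, loose, D-shaped, about 66 x 62 x 22 mm; bystander.
Things that resemble listed ones, but are neither listed nor needed, are in the scene too. There is more than one size of the scraper; the one meant has the size given above.

How it is judged:
On the way, in this order (a step that is already met when the one before it is completed fails the run):
1. the guide plate lies flat on the rubber mat, let go (horizontal distance between guide and mat below 0.065 m and z of guide in the frame of mat below 0.007 m and angle between guide's own z axis and vertical below 0.06 rad and contact force between the fingers and guide below 0.05 N), for 0.2 s.
2. the blade presses on the edge of the bore at the saw slot, its point inside the bore (contact force between blade and fixture above 0.3 N and z of point in the frame of bore between -0.025 and -0.004 m and x of point in the frame of bore between -0.0065 and 0.0065 m and y of point in the frame of bore between 0.0065 and 0.022 m), for 0.2 s.
3. the blade presses on the edge of the bore past the first eighth (contact force between blade and fixture above 0.3 N and z of point in the frame of bore between -0.025 and -0.004 m and x of point in the frame of bore between 0.0065 and 0.022 m and y of point in the frame of bore between 0.0065 and 0.022 m), for 0.2 s.
4. the blade presses on the edge of the bore at a quarter of the circle (contact force between blade and fixture above 0.3 N and z of point in the frame of bore between -0.025 and -0.004 m and x of point in the frame of bore between 0.0065 and 0.022 m and y of point in the frame of bore between -0.0065 and 0.0065 m), for 0.2 s.
5. the blade presses on the edge of the bore at three eighths (contact force between blade and fixture above 0.3 N and z of point in the frame of bore between -0.025 and -0.004 m and x of point in the frame of bore between 0.0065 and 0.022 m and y of point in the frame of bore between -0.022 and -0.0065 m), for 0.2 s.
6. the blade presses on the edge of the bore opposite the slot (contact force between blade and fixture above 0.3 N and z of point in the frame of bore between -0.025 and -0.004 m and x of point in the frame of bore between -0.0065 and 0.0065 m and y of point in the frame of bore between -0.022 and -0.0065 m), for 0.2 s.
7. the blade presses on the edge of the bore at five eighths (contact force between blade and fixture above 0.3 N and z of point in the frame of bore between -0.025 and -0.004 m and x of point in the frame of bore between -0.022 and -0.0065 m and y of point in the frame of bore between -0.022 and -0.0065 m), for 0.2 s.
8. the blade presses on the edge of the bore at three quarters (contact force between blade and fixture above 0.3 N and z of point in the frame of bore between -0.025 and -0.004 m and x of point in the frame of bore between -0.022 and -0.0065 m and y of point in the frame of bore between -0.0065 and 0.0065 m), for 0.2 s.
9. the blade presses on the edge of the bore at seven eighths (contact force between blade and fixture above 0.3 N and z of point in the frame of bore between -0.025 and -0.004 m and x of point in the frame of bore between -0.022 and -0.0065 m and y of point in the frame of bore between 0.0065 and 0.022 m), for 0.2 s.
10. the blade presses on the edge of the bore back at the saw slot, the circle closed (all of step 2), for 0.2 s.
At the end, for the whole second after the job is handed in: The guide plate lies flat on the rubber mat, right way up (its middle within 65 mm of the mat's middle), and the scraper stands upright in the block's hole with its guard down on the wood (within 4 mm of height, 10 mm sideways); both are released and at rest (all of step 1 and horizontal distance between scraper and block below 0.01 m and z of scraper in the frame of block below 0.082 m and angle between scraper's own z axis and vertical below 0.08 rad and contact force between the fingers and scraper below 0.05 N and linear speed of each of scraper, guide below 0.02 m/s); the robot touches nothing.
It fails at once if the guide plate is tipped out of level while on the dowels (horizontal distance between guide and fixture below 0.03 m and z of guide in the frame of fixture below 0.054 m and angle between guide's own z axis and vertical above 0.12 rad).
It fails at once if the guide plate or the scraper is dropped ((contact force between the fingers and guide below 0.05 N and linear speed of guide above 0.5 m/s) or (contact force between the fingers and scraper below 0.05 N and linear speed of scraper above 0.5 m/s)).
It fails at once if the blade is pressed harder than 20 N on the bearing plate (contact force between blade and fixture above 20 N).
It fails at once if the shoe, the tin, the hammer or the rubber heel is moved by more than 30 mm (distance of any of shoe, tin, hammer, heel from where it was at the start of the episode above 0.03 m).
It also fails if it takes over 72 s, if anything falls off the work surface, if the arm or the gripper's body presses on something with over 40 N, if the wrist force passes 120 N, or if a joint passes its speed limit or range.

## Working session

There is one attempt and no reset: what is moved stays moved. The work goes in short steps, Python scripts to look and compute and a shell command to move; the robot and the scene stay as the last step left them, time stands still between calls to the robot, and variables do not carry over. Pictures are saved under pics/ and viewed, and the job is handed in when it is done.

```bash
ls -a; mkdir -p pics; python3 - <<'E'
from plant import telemetry, vision, arm
import cv2, numpy as np
s=telemetry.sense()
for k in s: print(k, np.round(s[k],3))
print([a for a in dir(arm) if a[0]!='_'], arm.pinch_z)
for n in ("scene","side","wrist"):
    c=vision.get_calibration(n); print(n,{k:np.round(v,4).tolist() for k,v in c.items()})
    p,d=vision.camera(n); cv2.imwrite(f'pics/{n}0.png',p[:,:,::-1]); np.save(f'{n}0.npy',d)
E
```

```text
.
..
pics
clock 0.0
joint_positions [ 1.084  0.418 -0.01   1.614  0.005  1.111 -0.053]
qvel [ 0.    -0.001  0.002 -0.001 -0.001 -0.001  0.001]
joint_torque [-0.0000e+00 -8.6448e+01  6.7900e-01 -4.3490e+01  1.9000e-02  8.0000e-03
 -0.0000e+00]
tool_pos [ 0.269 -0.564  0.195]
tool_rot [-1.572 -0.    -2.696]
ft_force [ 0.759 -0.173  0.025]
ft_torque [0.004 0.019 0.024]
width 0.085
['MotionError', 'pinch_z'] 0.0187
scene {'fx': 522.1521, 'fy': 522.1521, 'cx': 325.0677, 'cy': 225.5407, 'extrinsics': [[-0.62, 0.4965, -0.6075, 1.4349], [0.7845, 0.4046, -0.47, 0.637], [0.0124, -0.7679, -0.6404, 0.9375], [0.0, 0.0, 0.0, 1.0]]}
side {'fx': 499.5812, 'fy': 499.5812, 'cx': 319.7232, 'cy': 241.6265, 'extrinsics': [[-0.7758, -0.3543, 0.5221, -0.0031], [-0.6307, 0.457, -0.6272, 0.7388], [-0.0164, -0.8159, -0.578, 0.7777], [0.0, 0.0, 0.0, 1.0]]}
wrist {'fx': 366.9588, 'fy': 366.9588, 'cx': 316.974, 'cy': 243.408, 'mount': [[0.0004, 0.9642, 0.2653, -0.068], [0.0, -0.2653, 0.9642, -0.1794], [1.0, -0.0004, -0.0002, 0.0008], [0.0, 0.0, 0.0, 1.0]]}
```

View pics/scene0.png

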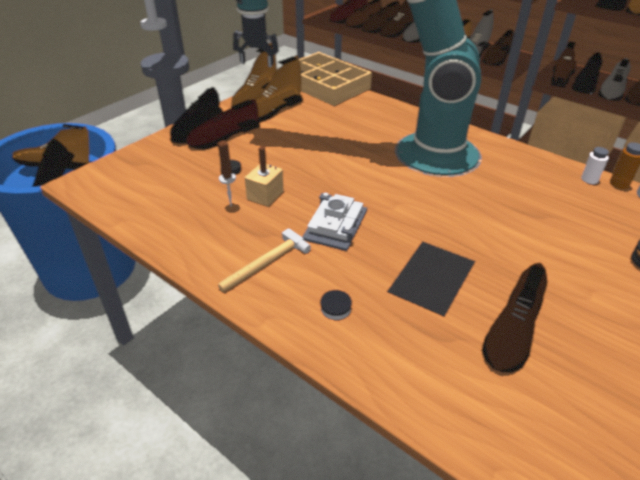

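View pics/side0.png

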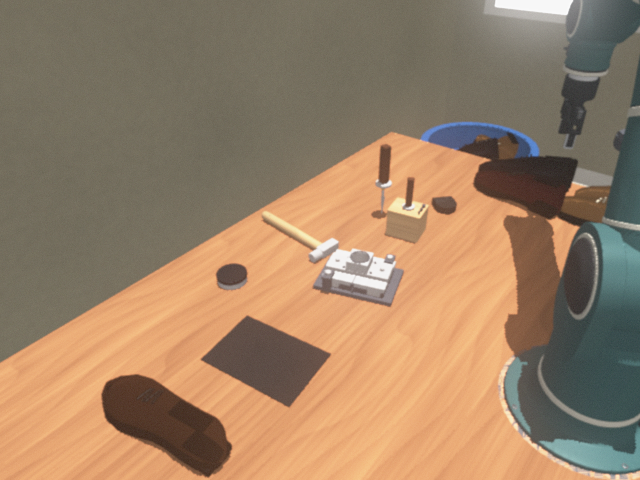

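View pics/wrist0.png

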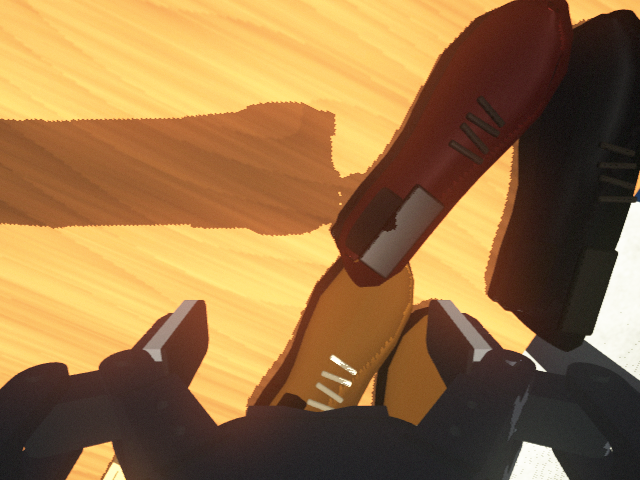

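Scene picture: the fixture with the guide is at (337,220), the mat at (432,278), the block with its scraper at (264,180), and a bigger scraper standing alone at (228,175). The wrist sees only shoes. I'll enlarge these areas and measure.

```bash
cat > h.py <<'E'
import numpy as np, cv2
from plant import vision, telemetry
from scipy.spatial.transform import Rotation as Ro
def calT(n, s=None):
    c=vision.get_calibration(n)
    if n!='wrist': return c,np.array(c['extrinsics'])
    T=np.eye(4); T[:3,:3]=Ro.from_euler('xyz',s['tool_rot']).as_matrix(); T[:3,3]=s['tool_pos']
    return c,T@np.array(c['mount'])
def ray(c,T,u,v):
    d=T[:3,:3]@np.array([(u-c['cx'])/c['fx'],(v-c['cy'])/c['fy'],1.]); return T[:3,3],d
def atz(c,T,u,v,z):
    o,d=ray(c,T,u,v); return o+d*(z-o[2])/d[2]
def atd(c,T,u,v,z):
    o,d=ray(c,T,u,v); return o+d*z
def cloud(c,T,D):
    v,u=np.mgrid[:480,:640]; k=np.stack([(u-c['cx'])/c['fx'],(v-c['cy'])/c['fy'],np.ones(u.shape)],-1)*D[...,None]
    return k@T[:3,:3].T+T[:3,3]
def crop(src,out,x0,y0,w,h,f):
    im=cv2.imread(src)[y0:y0+h,x0:x0+w]; cv2.imwrite(out,cv2.resize(im,None,fx=f,fy=f,interpolation=cv2.INTER_CUBIC))
def proj(c,T,P):
    q=np.linalg.inv(T)@np.append(P,1); return c['fx']*q[0]/q[2]+c['cx'],c['fy']*q[1]/q[2]+c['cy']
E
python3 - <<'E'
from h import *
crop('pics/scene0.png','pics/c1.png',200,125,200,150,4)
crop('pics/side0.png','pics/c2.png',300,130,200,180,3.3)
for n,pts in (('scene',dict(mat=[(422,243),(474,262),(442,313),(390,292)],hd=[(263,150)],big=[(224,145),(231,208)],tin=[(336,300)],hammer=[(296,240)],shoe=[(515,320)],block=[(264,180)],gblock=[(340,203)],heel=[(234,166)])),('side',dict(mat=[(248,317),(330,355),(290,403),(202,358)]))):
    c,T=calT(n); D=np.load(n+'0.npy')
    for k in pts:
        for u,v in pts[k]: print(n,k,np.round(atd(c,T,u,v,D[v,u]),3))
E
```

```text
scene mat [0.439 0.199 0.001]
scene mat [0.418 0.341 0.001]
scene mat [0.625 0.36  0.002]
scene mat [0.646 0.23  0.003]
scene hd [ 0.55  -0.272  0.162]
scene big [ 0.652 -0.312  0.21 ]
scene big [ 0.655 -0.314 -0.001]
scene tin [0.766 0.155 0.025]
scene hammer [ 0.659 -0.06   0.019]
scene shoe [0.547 0.504 0.012]
scene block [ 0.566 -0.26   0.074]
scene gblock [ 0.5   -0.035  0.06 ]
scene heel [ 0.516 -0.443  0.02 ]
side mat [0.638 0.222 0.005]
side mat [0.429 0.194 0.002]
side mat [0.413 0.333 0.006]
side mat [0.628 0.361 0.002]
```

View pics/c1.png

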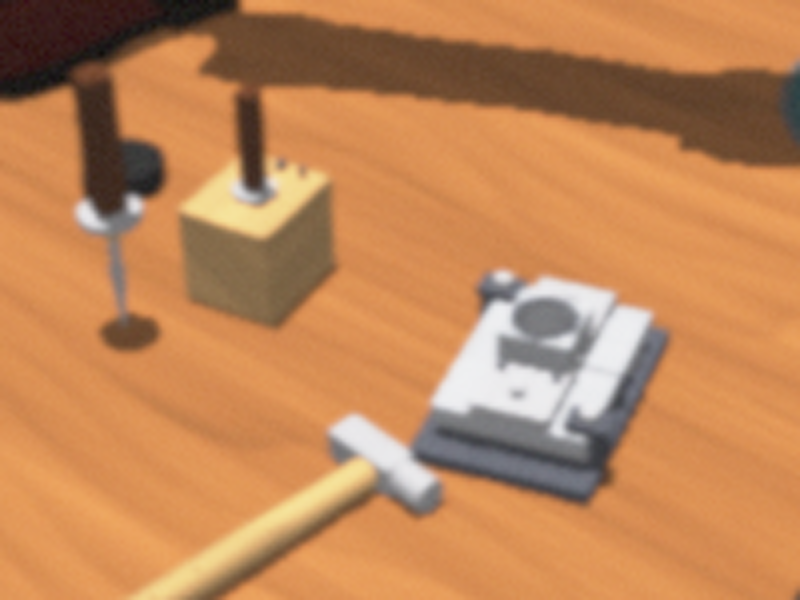

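View pics/c2.png

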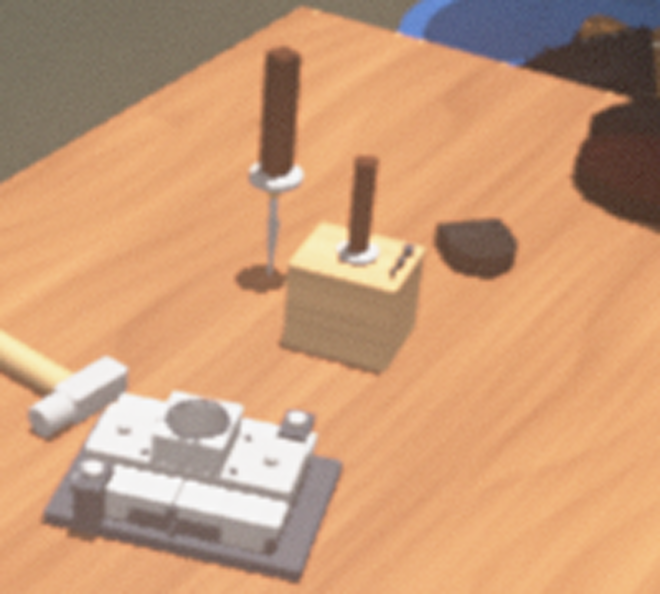

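Scraper candidates: the one in the block (264,165), whose handle top is at z≈0.16 as expected (78+88 mm), and the bigger free-standing one (228,175) at z 0.21. I choose the one in the block; the crops show it has the right guard and punch heads beside it. For the mat, the black rectangle at (432,278) is the only candidate. Next I move the wrist camera over the middle.

```bash
python3 -m jog '[0,-40,0,0,0,0, 0,-80,0,0,0,0, -387,-165,-274,0,25.5,0, -387,-165,-274,0,25.5,0, -387,-165,-274,0,25.5,0, -387,-165,-274,0,25.5,0, -387,-165,-274,0,25.5,0, -387,-165,-274,0,25.5,0, -387,-165,-274,0,25.5,0, -387,-165,-274,0,25.5,0, -387,-165,-274,0,25.5,0, -387,-165,-274,0,25.5,0, -387,-165,-274,0,25.5,0, -387,-165,-274,0,25.5,0, -387,-165,-274,0,25.5,0, -387,-165,-274,0,25.5,0, -387,-165,-274,0,25.5,0, -387,-165,-274,0,25.5,0]'
python3 - <<'E'
from h import *
s=telemetry.sense(); p,d=vision.camera('wrist'); cv2.imwrite('pics/w1.png',p[:,:,::-1]); np.save('w1.npy',d)
print(s['clock'],s['tool_pos'],s['tool_rot'],s['joint_positions'])
import pickle; pickle.dump(s,open('w1.pkl','wb'))
E
```

```text
clock: 1.65
tool_pos: [0.4999, -0.151, 0.3601]
tool_rot: [-1.571, -0.001, 3.141]
ft_force: [-0.9, 0.0, -0.2]
width: 0.0855
1.65 [ 0.4999409  -0.15096974  0.36006502] [-1.57073084e+00 -6.95768729e-04  3.14050274e+00] [ 0.47459787  0.12823344 -0.26855376  1.62356825  0.03467961  1.39511119
 -1.36982687]
```

View pics/w1.png

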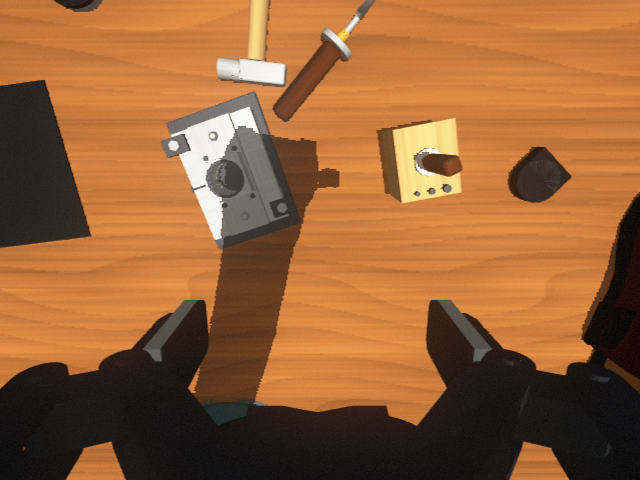

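The wrist view shows the fixture at (230,170), slot towards the left at (195,187), the block at (425,160) and the heel at (540,175). The big scraper now seems to be lying at (320,60), so I'll check in the scene camera.

```bash
python3 - <<'E'
from h import *
p,d=vision.camera('scene'); cv2.imwrite('pics/scene1.png',p[:,:,::-1]); np.save('scene1.npy',d)
crop('pics/scene1.png','pics/c3.png',180,125,230,170,3.4)
E
```

```text
(no output)
```

View pics/c3.png

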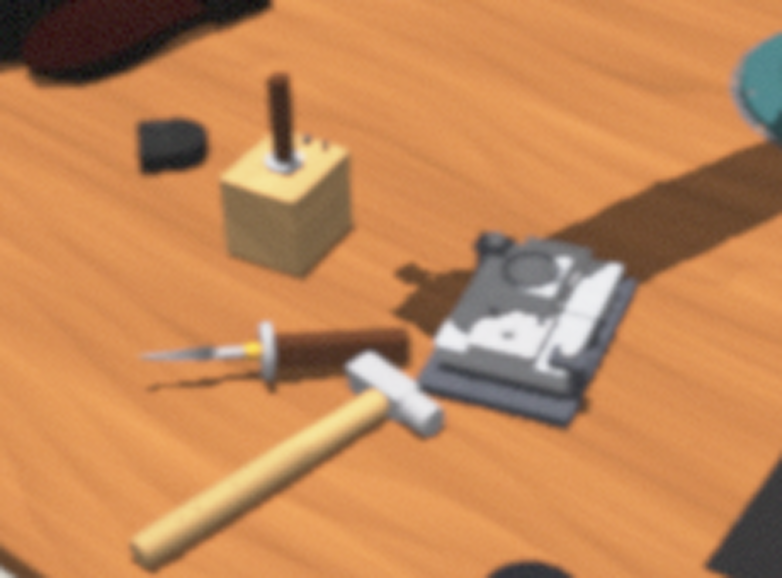

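The bigger scraper toppled by itself, untouched by the arm, and the hammer is where it was. Now I measure from the wrist depth.

```bash
cat > seg.py <<'E'
from h import *
def rect(W,m,lo,hi,name,minn=40):
    mk=((W[...,2]>lo)&(W[...,2]<hi)&m).astype(np.uint8)
    n,l,st,ce=cv2.connectedComponentsWithStats(mk)
    for i in range(1,n):
        if st[i,4]<minn: continue
        P=W[l==i]; r=cv2.minAreaRect((P[:,:2]*1000).astype(np.float32))
        print(name,'px',np.round(ce[i]),st[i,4],'rect',np.round(r[0],1),np.round(r[1],1),round(r[2],1),'mean',np.round(P.mean(0)*1000,1))
E
python3 - <<'E'
from seg import *
import pickle
s=pickle.load(open('w1.pkl','rb')); c,T=calT('wrist',s); W=cloud(c,T,np.load('w1.npy'))
v,u=np.mgrid[:480,:640]; m=(v<290)
rect(W,m&(u<350),.066,.080,'gblocktop'); rect(W,m&(u<350),.044,.0515,'gplate'); rect(W,m&(u<350),.033,.0515,'brgplate')
rect(W,m&(u>350)&(u<500),.074,.083,'block'); rect(W,m&(u>350)&(u<500),.12,.2,'handle')
c,T=calT('scene'); W=cloud(c,T,np.load('scene1.npy'))
rect(W,(v>130)&(v<280)&(u>230)&(u<400),.068,.078,'sc gblocktop',10);rect(W,(v>130)&(v<280)&(u>230)&(u<400),.076,.083,'sc blk',10)
crop('pics/w1.png','pics/c4.png',150,80,160,180,3.3)
crop('pics/w1.png','pics/c5.png',370,100,120,120,5)
E
```

```text
gblocktop px [225. 178.] 1004 rect [524.4 -34.7] [51.9 53.1] 18.1 mean [525.1 -35.3  72.9]
gplate px [336.  40.] 111 rect [ 687.8 -174.6] [21.5  8. ] 49.6 mean [ 687.7 -174.5   46. ]
gplate px [228. 172.] 3157 rect [524.3 -34.9] [149.9  56.9] 18.6 mean [528.9 -35.   48.9]
gplate px [174. 145.] 359 rect [564.5  34.2] [22.1 32.3] 18.7 mean [564.5  33.3  46.9]
gplate px [218. 181.] 60 rect [519.2 -23.4] [40.1 16.8] 24.6 mean [518.4 -20.3  47.6]
gplate px [282. 206.] 315 rect [ 484.3 -104.2] [22.  31.9] 18.7 mean [ 484.9 -104.6   47. ]
brgplate px [324.  55.] 830 rect [ 661.  -152.5] [41.8 78.3] 49.6 mean [ 672.2 -159.6   37.4]
brgplate px [231. 172.] 7617 rect [524.8 -35. ] [160.  125.9] 24.5 mean [529.3 -36.9  43.8]
brgplate px [219. 180.] 141 rect [520.9 -24.7] [40.3 20. ] 17.7 mean [519.3 -20.6  42.4]
block px [424. 158.] 3548 rect [ 545.3 -286.1] [90.1 75.6] 10.5 mean [ 548.5 -282.1   78.9]
handle px [445. 165.] 568 rect [ 545.7 -286.1] [17.9 19. ] 26.7 mean [ 546.1 -282.5  155.2]
sc gblocktop px [263. 176.] 368 rect [ 541.7 -281.4] [97.3 79.7] 9.9 mean [ 552.  -276.3   74.8]
sc gblocktop px [337. 205.] 138 rect [522.4 -31.4] [58.8 53.3] 16.8 mean [523.8 -29.6  70.8]
sc blk px [263. 174.] 219 rect [ 544.3 -281.3] [90.7 75.8] 11.3 mean [ 549.6 -278.1   78.2]
```

View pics/c4.png

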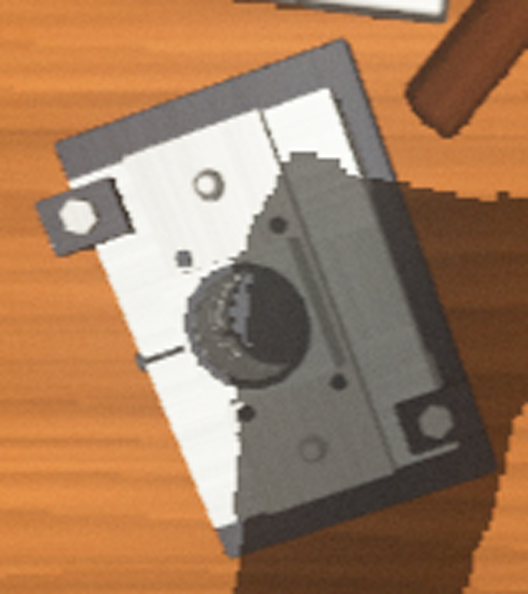

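View pics/c5.png

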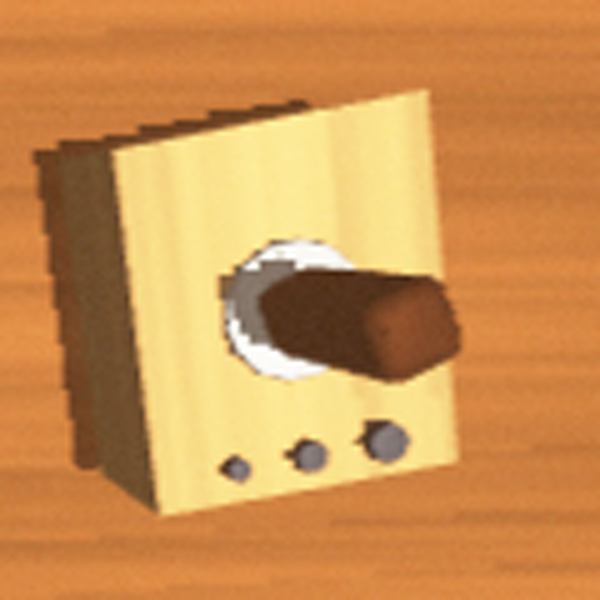

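```bash
python3 -m jog '[-24.4,210,-116.2,0,-18.5,0, -24.4,210,-116.2,0,-18.5,0, -24.4,210,-116.2,0,-18.5,0, -24.4,210,-116.2,0,-18.5,0, -24.4,210,-116.2,0,-18.5,0, -24.4,210,-116.2,0,-18.5,0, -24.4,210,-116.2,0,-18.5,0, -24.4,210,-116.2,0,-18.5,0, -24.4,210,-116.2,0,-18.5,0]' 1
python3 - <<'E'
from seg import *
s=telemetry.sense(); p,D=vision.camera('wrist'); cv2.imwrite('pics/w2.png',p[:,:,::-1])
print(s['clock'],s['tool_pos'],s['tool_rot'],s['ft_force'])
c,T=calT('wrist',s); W=cloud(c,T,D)
v,u=np.mgrid[:480,:640]; m=(v<290)
rect(W,m,.068,.080,'gblocktop',300); rect(W,m,.044,.0515,'gplate',300)
rect(W,m,.0505,.0565,'dowels',30)
E
```

```text
clock: 2.5
tool_pos: [0.5253, -0.0347, 0.1513]
tool_rot: [-1.57, 0.001, -2.819]
ft_force: [0.1, 0.5, 0.4]
width: 0.0851
2.5 [ 0.52526766 -0.03469137  0.151291  ] [-1.57021949e+00  6.64804543e-04 -2.81912458e+00] [0.08522825 0.50906292 0.37420454]
gblocktop px [316. 239.] 2779 rect [524.6 -35.1] [52.2 52.2] 18.3 mean [525.6 -34.7  73.1]
gblocktop px [617. 273.] 1470 rect [ 571.  -256.9] [29.3 30. ] 11.1 mean [ 572.2 -251.6   76.9]
gplate px [564.  71.] 380 rect [ 692.9 -165.9] [24.6  9.4] 48.5 mean [ 693.  -165.7   45.7]
gplate px [316. 167.] 4709 rect [570.8 -19.7] [51.2 56.1] 18.4 mean [572.6 -19.1  49. ]
gplate px [246. 154.] 1027 rect [564.8  34.1] [21.3 32.1] 18.4 mean [565.2  33.9  46.9]
gplate px [584. 263.] 416 rect [ 577.4 -257.2] [30.7 63.1] 49.8 mean [ 568.7 -249.2   47.7]
gplate px [316. 282.] 1013 rect [485.3 -48.1] [13.8 55.9] 18.5 mean [485.3 -48.2  49. ]
dowels px [246. 155.] 250 rect [565.1  33. ] [12.9 12.1] 17.7 mean [565.1  33.   53. ]
dowels px [316. 162.] 138 rect [576.6 -17.8] [8.8 9.4] 63.8 mean [576.7 -17.7  54. ]
dowels px [290. 193.] 54 rect [549.  -6.] [5.8 5.9] 79.5 mean [548.9  -6.   51.5]
dowels px [342. 192.] 47 rect [561.6 -43.8] [5.4 5.5] 20.4 mean [561.8 -43.7  51.8]
dowels px [326. 201.] 34 rect [551.3 -33.7] [ 0.4 19.1] 18.1 mean [551.4 -34.   52.9]
dowels px [316. 253.] 132 rect [513.2 -39.8] [17.3 40.3] 22.9 mean [510.  -40.2  53.6]
dowels px [582. 267.] 268 rect [ 565.9 -244.5] [ 9.8 37.5] 87.8 mean [ 566.1 -244.6   53.5]
dowels px [619. 251.] 52 rect [ 587.4 -266.4] [ 0.5 33.8] 10.3 mean [ 587.3 -266.1   53.5]
```

View pics/w2.png

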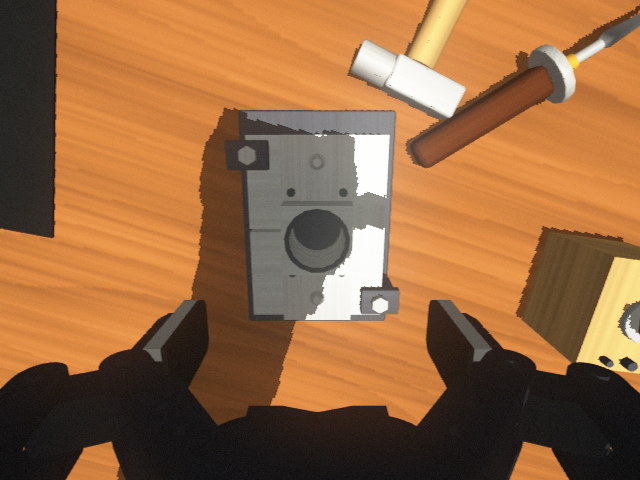

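Jaws are centred on the guide block (centre at pixel (316,239)) with yaw matching, so I descend and then grip.

```bash
python3 -m jog '[0,40,0,0,0,0, 0,75,0,0,0,0, 0,92,0,0,0,0, 0,101,0,0,0,0, 0,101,0,0,0,0, 0,101,0,0,0,0]' 1
python3 -m jog '[0,0,0,0,0,0, 0,0,0,0,0,0, 0,0,0,0,0,0, 0,0,0,0,0,0, 0,0,0,0,0,0, 0,0,0,0,0,0, 0,0,0,0,0,0, 0,0,0,0,0,0]' 0
```

```text
clock: 3.05
tool_pos: [0.5257, -0.0341, 0.0507]
tool_rot: [-1.57, 0.001, -2.819]
ft_force: [0.1, -0.4, 0.0]
width: 0.0853
clock: 3.72
tool_pos: [0.5248, -0.0336, 0.0494]
tool_rot: [-1.571, -0.0, -2.818]
ft_force: [0.8, -0.1, 0.5]
width: -0.0002
```

```bash
python3 - <<'E'
from seg import *
s=telemetry.sense(); print(s['width'],s['clock'])
p,D=vision.camera('wrist'); cv2.imwrite('pics/w3.png',p[:,:,::-1])
p,D=vision.camera('side'); cv2.imwrite('pics/s3.png',p[:,:,::-1]); crop('pics/s3.png','pics/c6.png',280,130,200,180,3.3)
E
```

```text
-0.0002226912948355794 3.7167
```

View pics/w3.png

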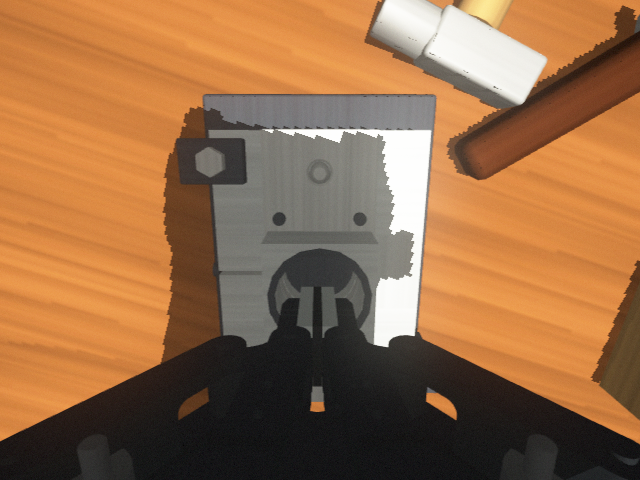

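View pics/c6.png

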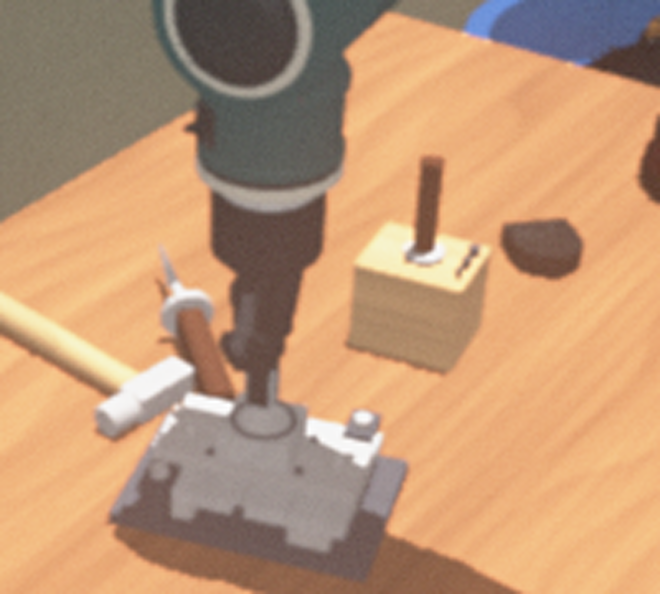

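The fingers shut without the block, and the guide seems undisturbed. I'll check where the fingertips really are, using the depth.

```bash
python3 - <<'E'
from seg import *
c=vision.get_calibration('wrist'); M=np.array(c['mount'])
p,D=vision.camera('wrist'); W=cloud(c,M,D)*1000
for v in (284,288,292,296,300,310,320,330,340): print(v,[ (u,np.round(W[v,u]).tolist()) for u in (295,305,318,328,340)])
crop('pics/w3.png','pics/c7.png',230,220,180,180,4)
E
```

```text
284 [(295, [18.0, 36.0, -13.0]), (305, [18.0, 37.0, -7.0]), (318, [18.0, 37.0, 1.0]), (328, [18.0, 36.0, 8.0]), (340, [17.0, 36.0, 15.0])]
288 [(295, [20.0, 36.0, -13.0]), (305, [-12.0, -42.0, -4.0]), (318, [-12.0, -41.0, 1.0]), (328, [-12.0, -42.0, 5.0]), (340, [21.0, 37.0, 15.0])]
292 [(295, [15.0, 18.0, -12.0]), (305, [-12.0, -47.0, -4.0]), (318, [-12.0, -47.0, 1.0]), (328, [-12.0, -47.0, 5.0]), (340, [17.0, 21.0, 14.0])]
296 [(295, [16.0, 14.0, -12.0]), (305, [-12.0, -50.0, -4.0]), (318, [-12.0, -51.0, 1.0]), (328, [-12.0, -52.0, 5.0]), (340, [17.0, 15.0, 14.0])]
300 [(295, [-8.0, -45.0, -8.0]), (305, [-12.0, -54.0, -4.0]), (318, [-12.0, -54.0, 1.0]), (328, [-12.0, -54.0, 5.0]), (340, [-8.0, -45.0, 10.0])]
310 [(295, [-8.0, -53.0, -8.0]), (305, [-12.0, -63.0, -3.0]), (318, [-12.0, -63.0, 1.0]), (328, [-12.0, -63.0, 5.0]), (340, [-8.0, -53.0, 9.0])]
320 [(295, [-8.0, -63.0, -7.0]), (305, [-12.0, -71.0, -3.0]), (318, [-13.0, -71.0, 1.0]), (328, [-12.0, -70.0, 4.0]), (340, [-7.0, -61.0, 9.0])]
330 [(295, [-14.0, -81.0, -6.0]), (305, [-13.0, -78.0, -3.0]), (318, [-11.0, -75.0, 1.0]), (328, [-13.0, -78.0, 4.0]), (340, [-14.0, -81.0, 8.0])]
340 [(295, [-13.0, -85.0, -6.0]), (305, [-14.0, -86.0, -3.0]), (318, [-8.0, -75.0, 1.0]), (328, [-13.0, -85.0, 4.0]), (340, [-13.0, -85.0, 7.0])]
```

View pics/c7.png

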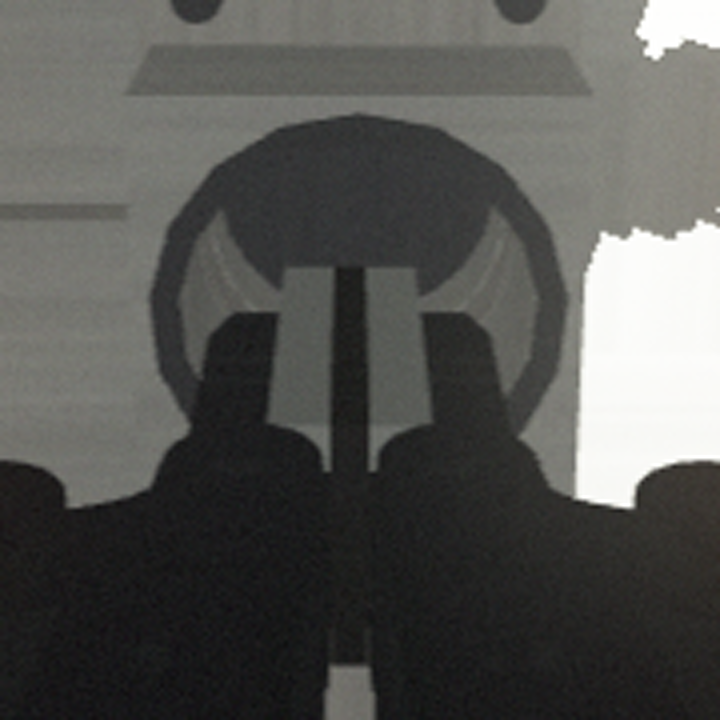

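```bash
python3 - <<'E'
from h import *
s=telemetry.sense()
c,T=calT('side')
for dz in (0,.02,.041,.06): print(dz,np.round(proj(c,T,s['tool_pos']+[0,0,dz]),1))
crop('pics/s3.png','pics/c8.png',320,190,90,90,7)
E
```

```text
0 [357.6 264.6]
0.02 [357.8 257.8]
0.041 [358.1 250.6]
0.06 [358.3 243.9]
```

View pics/c8.png

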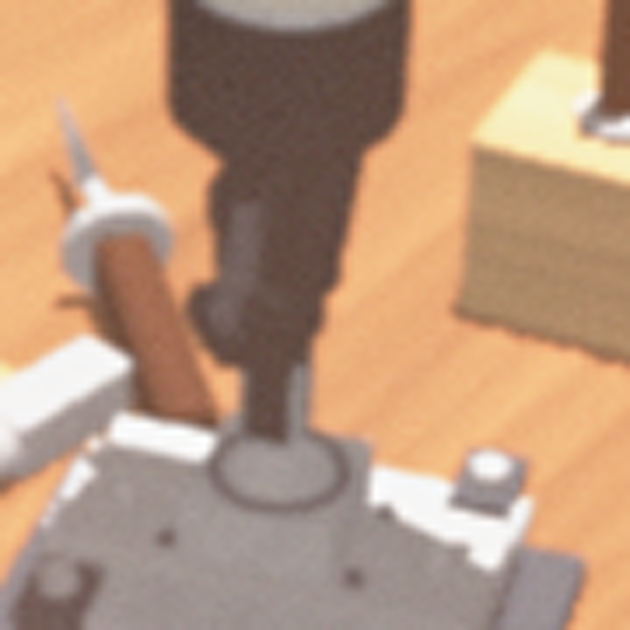

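Both cameras agree that the real fingertips sit about 40 mm behind the reported TCP, so the fingers shut above the block and nothing was touched. I allow for this offset from here on, reopen, and go about 40 mm lower.

```bash
python3 -m jog '[0,0,0,0,0,0, 0,0,0,0,0,0, 0,0,0,0,0,0, 0.8,0,1.1,0,0,0, 0.8,0,1.1,0,0,0, 0.8,0,1.1,0,0,0, 0.8,15,1.1,0,0,0, 0.8,30,1.1,0,0,0, 0.8,39,1.1,0,0,0, 0.8,39,1.1,0,0,0, 0.8,39,1.1,0,0,0]' 1
python3 - <<'E'
from h import *
s=telemetry.sense(); print(s['ft_force'],s['width'])
p,D=vision.camera('wrist'); cv2.imwrite('pics/w4.png',p[:,:,::-1])
E
```

```text
clock: 4.78
tool_pos: [0.5242, -0.0348, 0.0103]
tool_rot: [-1.571, -0.001, -2.818]
ft_force: [0.0, -0.3, 0.4]
width: 0.0856
[ 0.0133834  -0.27989091  0.4417841 ] 0.08562529688738008
```

View pics/w4.png

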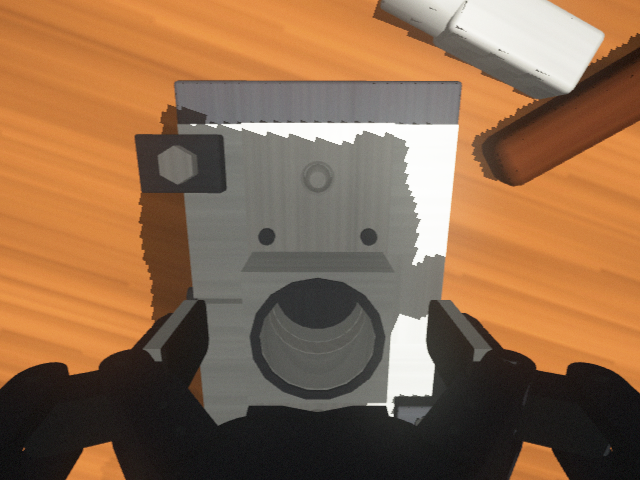

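The open fingers at (205,303) and (430,303) straddle the guide block, centred on column 318. Now I close.

```bash
python3 -m jog '[0,0,0,0,0,0, 0,0,0,0,0,0, 0,0,0,0,0,0, 0,0,0,0,0,0, 0,0,0,0,0,0, 0,0,0,0,0,0]' 0
python3 - <<'E'
from h import *
s=telemetry.sense(); print(s['ft_force'],s['width'],s['ft_torque'])
p,D=vision.camera('wrist'); cv2.imwrite('pics/w5.png',p[:,:,::-1])
E
```

```text
clock: 5.33
tool_pos: [0.5247, -0.0349, 0.0111]
tool_rot: [-1.57, 0.001, -2.818]
ft_force: [-2.3, -0.0, 9.6]
width: 0.0507
[-2.26032263 -0.04809586  9.56553018] 0.05072128701475598 [ 0.12258936  0.64613507 -0.05484671]
```

View pics/w5.png

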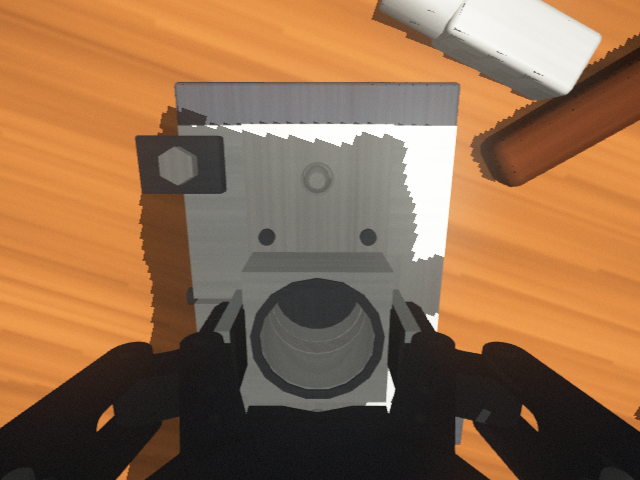

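Gripped (width 51 mm). Now I lift straight up slowly and check the level.

```bash
python3 -m jog '[0,-3,0,0,0,0, 0,-6,0,0,0,0, 0,-10,0,0,0,0, 0,-14,0,0,0,0, 0,-19,0,0,0,0, 0,-24,0,0,0,0, 0,-30,0,0,0,0, 0,-30,0,0,0,0]' 0
python3 - <<'E'
from seg import *
s=telemetry.sense(); print(s['ft_force'],s['width'],s['ft_torque'],s['tool_rot'])
p,D=vision.camera('wrist'); cv2.imwrite('pics/w6.png',p[:,:,::-1])
c,T=calT('wrist',s); W=cloud(c,T,D); 
m=np.zeros((480,640),bool); m[140:250,250:380]=1
m&=(W[...,2]>.062)
P=W[m]; A=np.c_[P[:,:2],np.ones(len(P))]; k=np.linalg.lstsq(A,P[:,2],rcond=None)[0]; print(len(P),k,P.mean(0))
E
```

```text
clock: 6.05
tool_pos: [0.5251, -0.0349, 0.0417]
tool_rot: [-1.57, 0.001, -2.818]
ft_force: [0.2, -0.4, -4.9]
width: 0.051
[ 0.19636075 -0.41584579 -4.94337491] 0.05098938509283505 [ 0.02859188 -0.08789242  0.00780964] [-1.57022072e+00  1.38288945e-03 -2.81801599e+00]
13761 [0.07292111 0.02194108 0.03895368] [ 0.5707044  -0.01931989  0.08014618]
```

View pics/w6.png

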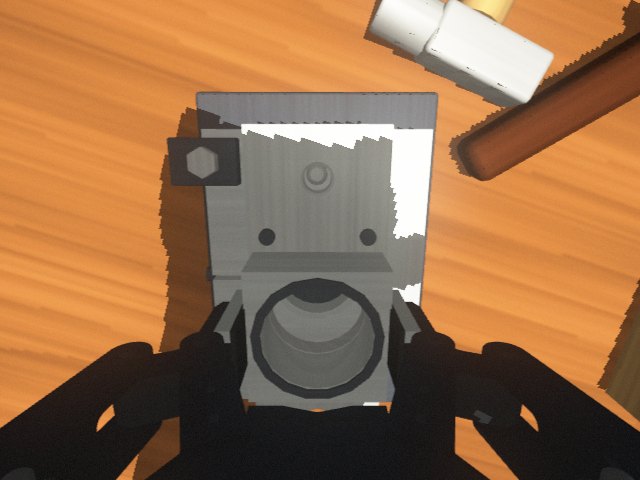

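```bash
python3 - <<'E'
from seg import *
s=telemetry.sense()
p,D=vision.camera('wrist')
c,T=calT('wrist',s); W=cloud(c,T,D); 
for v in (140,160,185,200,220,235,245,280,380,395): print(v,[np.round(W[v,u]*1000,1).tolist() for u in (255,318,372)])
cs,Ts=calT('scene');p,D=vision.camera('scene'); cv2.imwrite('pics/sc2.png',p[:,:,::-1]);
p,D=vision.camera('side'); cv2.imwrite('pics/sd2.png',p[:,:,::-1]); crop('pics/sd2.png','pics/c9.png',300,190,130,120,5)
E
```

```text
140 [[583.1, 8.1, 78.9], [590.6, -14.1, 78.1], [596.9, -33.0, 79.4]]
160 [[576.1, 6.3, 77.8], [583.7, -16.4, 78.6], [590.2, -35.7, 78.9]]
185 [[567.2, 3.6, 79.0], [570.7, -20.9, 39.0], [581.4, -39.0, 78.7]]
200 [[561.7, 1.9, 79.7], [569.6, -21.1, 80.7], [576.0, -40.9, 79.5]]
220 [[554.0, -0.2, 78.9], [561.9, -23.7, 79.3], [568.5, -43.9, 78.5]]
235 [[547.9, -1.8, 78.2], [556.3, -25.6, 79.8], [563.4, -45.4, 81.5]]
245 [[544.1, -3.0, 78.7], [552.5, -26.8, 80.2], [559.3, -47.2, 80.0]]
280 [[540.0, -8.3, 103.2], [547.3, -28.5, 104.5], [552.3, -46.4, 102.0]]
380 [[502.0, -19.1, 103.0], [505.3, -42.6, 97.1], [515.5, -60.3, 102.7]]
395 [[495.0, -21.0, 102.1], [503.5, -43.2, 103.4], [510.1, -62.2, 103.7]]
```

View pics/c9.png

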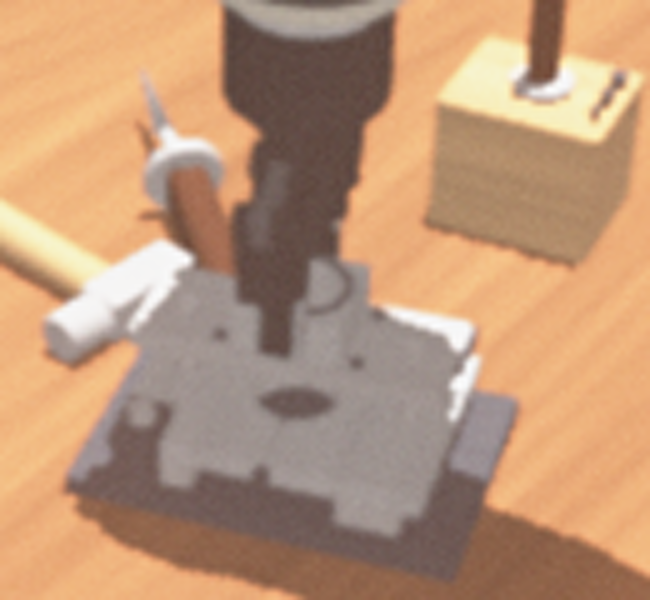

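Plate top reads 78–80 mm everywhere, so it is level and clear of the dowels. Now I carry it to the mat.

```bash
python3 -m jog '[0,-12,0,0,0,0, 0,-25,0,0,0,0, -5,-30,-15,0,0,0, -14,-30,-40,0,0,0, -25,-30,-70,0,0,0, -35,-30,-100,0,0,0, -46,-30,-130,0,0,0, -56,-30,-160,0,0,0, -67,-30,-190,0,0,0, -78,-30,-220,0,0,0, -88,-30,-250,0,0,0, -97,-30,-275,0,0,0, -102,-30,-290,0,0,0, -105,-30,-297,0,0,0, -105,-30,-297,0,0,0, -105,-30,-297,0,0,0]' 0
python3 - <<'E'
from seg import *
s=telemetry.sense(); print(s['ft_force'],s['width'])
p,D=vision.camera('wrist'); cv2.imwrite('pics/w7.png',p[:,:,::-1])
c,T=calT('wrist',s); W=cloud(c,T,D)*1000
print([np.round(W[v,u]).tolist() for v,u in ((150,318),(235,318),(290,318),(100,200),(100,450))])
E
```

```text
clock: 7.58
tool_pos: [0.5296, 0.2792, 0.0705]
tool_rot: [-1.57, -0.0, -2.818]
ft_force: [0.6, -1.0, -5.0]
width: 0.0507
[ 0.64629672 -1.02286499 -4.98982073] 0.0507480044553895
[[592.0, 299.0, 108.0], [561.0, 289.0, 108.0], [498.0, 267.0, 4.0], [595.0, 379.0, 0.0], [645.0, 230.0, 5.0]]
```

View pics/w7.png

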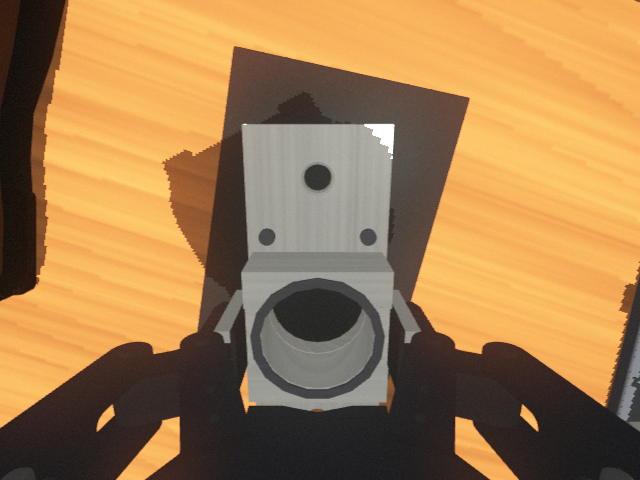

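Guide level above the mat; now lowering it gently.

```bash
python3 -m jog '[0,30,0,0,0,0, 0,60,0,0,0,0, 0,80,0,0,0,0, 0,88,0,0,0,0, 0,91,0,0,0,0, 0,93,0,0,0,0, 0,93,0,0,0,0, 0,93,0,0,0,0]' 0
python3 - <<'E'
from h import *
s=telemetry.sense(); print(s['ft_force'],s['width'],s['tool_pos'])
E
```

```text
clock: 8.3
tool_pos: [0.5303, 0.2803, -0.0214]
tool_rot: [-1.571, 0.002, -2.818]
ft_force: [0.1, -0.8, -4.6]
width: 0.051
[ 0.08634788 -0.79164901 -4.55976309] 0.05099573926850739 [ 0.53028481  0.28028361 -0.02136178]
```

```bash
python3 -m jog '[0,1,0,0,0,0, 0,2,0,0,0,0, 0,3,0,0,0,0, 0,3,0,0,0,0, 0,3,0,0,0,0]' 0
```

```text
clock: 8.72
tool_pos: [0.53, 0.2803, -0.0239]
tool_rot: [-1.57, 0.001, -2.818]
ft_force: [-7.9, -5.5, 23.4]
width: 0.0511
```

Seated (about 23 N upward). I ease off, open, and retreat.

```bash
python3 -m jog '[0,-0.8,0,0,0,0, 0,-1,0,0,0,0]' 0
python3 -m jog '[0,0,0,0,0,0, 0,0,0,0,0,0, 0,0,0,0,0,0, 0,0,0,0,0,0, 0,0,0,0,0,0, 0,0,0,0,0,0, 0,-30,0,0,0,0, 0,-70,0,0,0,0, 0,-110,0,0,0,0, 0,-150,0,0,0,0, 0,-150,0,0,0,0]' 1
python3 - <<'E'
from seg import *
s=telemetry.sense(); print(s['ft_force'],s['width'])
p,D=vision.camera('wrist'); cv2.imwrite('pics/w8.png',p[:,:,::-1])
c,T=calT('wrist',s); W=cloud(c,T,D)
v,u=np.mgrid[:480,:640]
rect(W,v<300,.008,.018,'gplate',300);rect(W,v<300,.03,.043,'gtop',300)
rect(W,(v<300)&(u>50),-.001,.0075,'mat?',3000)
E
```

```text
clock: 8.88
tool_pos: [0.53, 0.2803, -0.0238]
tool_rot: [-1.571, 0.001, -2.818]
ft_force: [-1.5, -1.7, 4.8]
width: 0.051
clock: 9.8
tool_pos: [0.5324, 0.2821, 0.1331]
tool_rot: [-1.572, 0.01, -2.818]
ft_force: [1.6, -0.0, 1.7]
width: 0.0849
[ 1.58462997 -0.013556    1.68723079] 0.08488999226098691
gplate px [46. 79.] 10479 rect [564.5 502.7] [139.6  62.8] 12.3 mean [576.  510.6  15.9]
gplate px [558.  20.] 363 rect [736.1 158.1] [46.6 11.1] 79.5 mean [736.  164.4  12.4]
gplate px [ 86. 170.] 2925 rect [506.  474.1] [144.9  22.9] 4.8 mean [517.9 473.8  12. ]
gplate px [318. 171.] 4247 rect [576.  295.3] [51.5 56.1] 18.4 mean [577.5 295.8  14. ]
gplate px [608. 262.] 1886 rect [576.7  28.3] [52.1 47.5] 20.9 mean [584.   35.6  12.7]
gplate px [318. 285.] 1711 rect [484.7 264.8] [27.3 55.9] 18.1 mean [485.1 265.   13.9]
gtop px [318. 238.] 2589 rect [529.7 279.8] [52.5 52.1] 18.3 mean [530.6 280.3  37.8]
gtop px [ 16. 273.] 542 rect [429.4 495.3] [50.1 18.8] 80.1 mean [425.8 499.7  35.5]
gtop px [617. 283.] 464 rect [572.6  40.5] [17.4 36. ] 57.1 mean [571.5  41.1  36.3]
mat? px [358. 146.] 146749 rect [587.5 279.9] [242.6 527.2] 18.5 mean [603.  269.5   1.6]
```

View pics/w8.png

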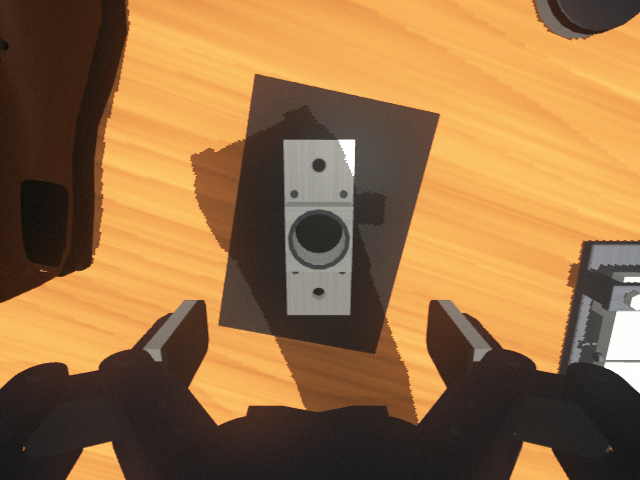

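The guide lies flat on the mat at (318,238), centred near (0.530,0.280). Next, over the fixture to measure the open bore.

```bash
python3 -m jog '[108.4,-20,298,0,0,0, 108.4,-20,298,0,0,0, 108.4,-20,298,0,0,0, 108.4,-20,298,0,0,0, 108.4,-20,298,0,0,0, 108.4,-20,298,0,0,0, 108.4,-20,298,0,0,0, 108.4,-20,298,0,0,0, 108.4,-20,298,0,0,0, 108.4,-20,298,0,0,0, 108.4,-20,298,0,0,0, 108.4,-20,298,0,0,0]' 1
python3 - <<'E'
from seg import *
s=telemetry.sense(); print(s['tool_pos'],s['tool_rot'],s['qvel'].max() if hasattr(s['qvel'],'max') else 0)
p,D=vision.camera('wrist'); cv2.imwrite('pics/w9.png',p[:,:,::-1]);np.save('w9.npy',D)
import pickle; pickle.dump(s,open('w9.pkl','wb'))
c,T=calT('wrist',s); W=cloud(c,T,D)
v,u=np.mgrid[:480,:640]
rect(W,(v<330)&(u>200)&(u<430),.033,.044,'bplate',300);rect(W,(v<330)&(u>200)&(u<430),.048,.06,'dowels',30)
crop('pics/w9.png','pics/c10.png',220,130,200,200,4)
E
```

```text
clock: 10.85
tool_pos: [0.5214, -0.0357, 0.145]
tool_rot: [-1.571, -0.0, -2.816]
ft_force: [0.7, -0.0, 0.2]
width: 0.0855
[ 0.52137549 -0.03568456  0.14502933] [-1.57143735e+00 -3.99265409e-04 -2.81626009e+00] 0.0021488908431196076
bplate px [318. 218.] 22188 rect [525.5 -39.6] [150.6 127.6] 18.8 mean [529.6 -33.9  38.9]
dowels px [245. 149.] 291 rect [565.7  33.8] [15.8 13. ] 59.1 mean [565.1  32.9  52.6]
dowels px [317. 157.] 147 rect [576.8 -17.7] [9.2 8.7] 18.8 mean [576.6 -17.7  53.8]
dowels px [316. 297.] 129 rect [472.5 -52.4] [9.8 8.9] 19.0 mean [473.5 -52.   53.2]
dowels px [380. 303.] 232 rect [ 483.9 -103.2] [13.1 14.6] 10.0 mean [ 484.5 -102.7   52.3]
```

View pics/w9.png

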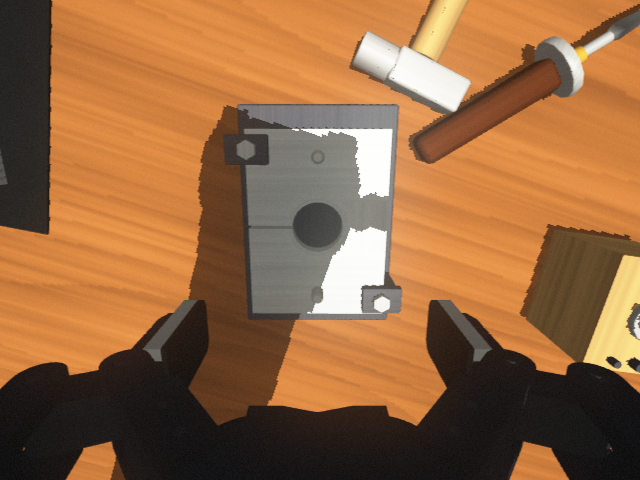

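View pics/c10.png

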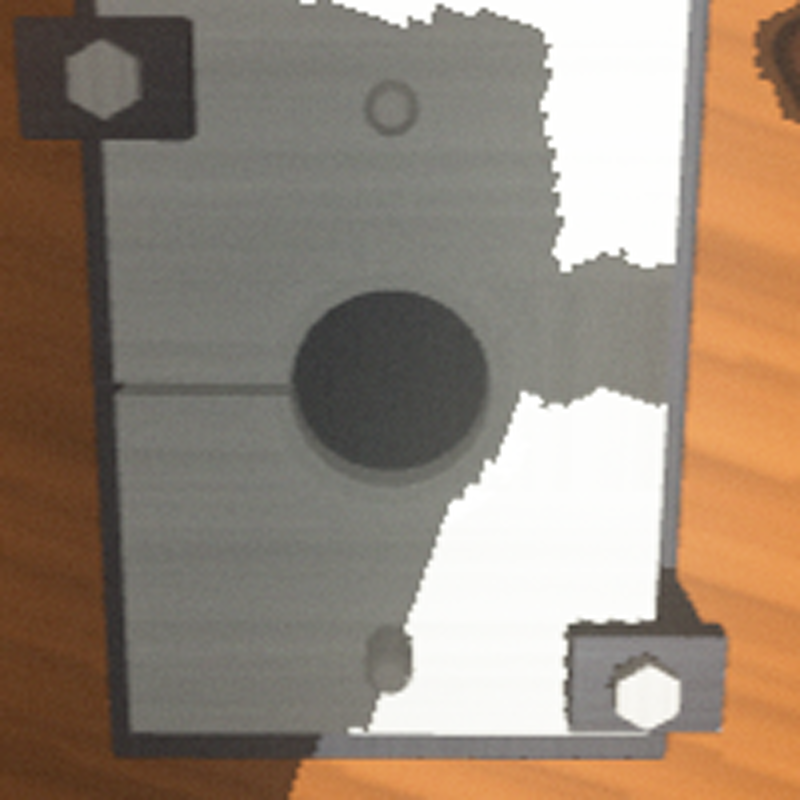

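Bore centre, from the dowels' midpoint, is (0.5248,-0.0350) with yaw 18.4°; the slot points left in the image, which is +y. Now over to the block.

```bash
python3 -m jog '[57,-55,244.6,0,0,0, 57,-55,244.6,0,0,0, 57,-55,244.6,0,0,0, 57,-55,244.6,0,0,0, 57,-55,244.6,0,0,0, 57,-55,244.6,0,0,0, 57,-55,244.6,0,0,0, 57,-55,244.6,0,0,0, 57,-55,244.6,0,0,0, 57,-55,244.6,0,0,0]' 1
python3 - <<'E'
from seg import *
s=telemetry.sense(); print(s['tool_pos'],s['tool_rot'])
p,D=vision.camera('wrist'); cv2.imwrite('pics/w10.png',p[:,:,::-1]);np.save('w10.npy',D)
c,T=calT('wrist',s); W=cloud(c,T,D)
v,u=np.mgrid[:480,:640]
m=(v<400)&(u>220)&(u<420)
rect(W,m,.074,.0815,'block',300);rect(W,m,.162,.175,'handletop',20);rect(W,m,.0825,.09,'guard',20);rect(W,m,.1,.175,'handle',20)
crop('pics/w10.png','pics/c11.png',230,150,180,180,4)
E
```

```text
clock: 11.73
tool_pos: [0.5456, -0.2851, 0.2]
tool_rot: [-1.572, -0.0, -2.816]
ft_force: [-0.5, 0.2, 0.1]
width: 0.0853
[ 0.545595   -0.2850929   0.19996756] [-1.57179189e+00 -2.10572803e-04 -2.81573783e+00]
block px [318. 219.] 7246 rect [ 545.  -286.5] [91.  75.1] 10.5 mean [ 551.3 -284.5   78.9]
handletop px [318. 257.] 766 rect [ 545.6 -286.4] [18.1 17.9] 27.2 mean [ 546.5 -286.1  166.1]
guard px [318. 222.] 617 rect [ 547.7 -286. ] [28.8 33.2] 16.8 mean [ 550.7 -284.9   84.8]
guard px [291. 267.] 43 rect [ 507.3 -275.3] [5.1 5.4] 27.5 mean [ 507.5 -275.3   86.5]
guard px [334. 273.] 109 rect [ 514.  -311.6] [9.2 8.5] 17.3 mean [ 514.2 -311.5   86.7]
handle px [318. 248.] 1289 rect [ 545.7 -286.4] [18.3 18. ] 27.0 mean [ 549.3 -284.9  153.4]
```

View pics/w10.png

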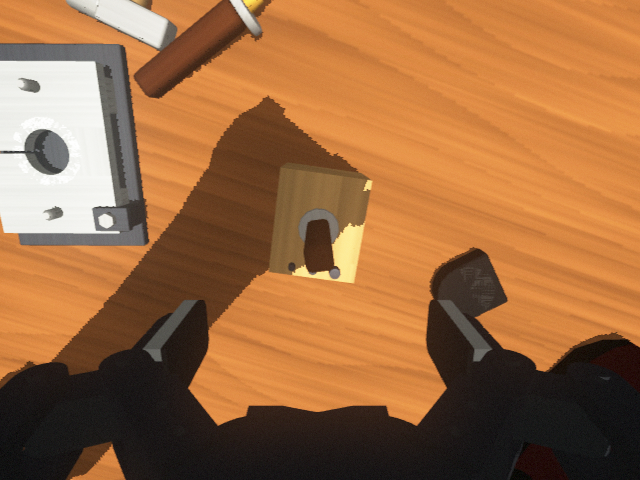

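View pics/c11.png

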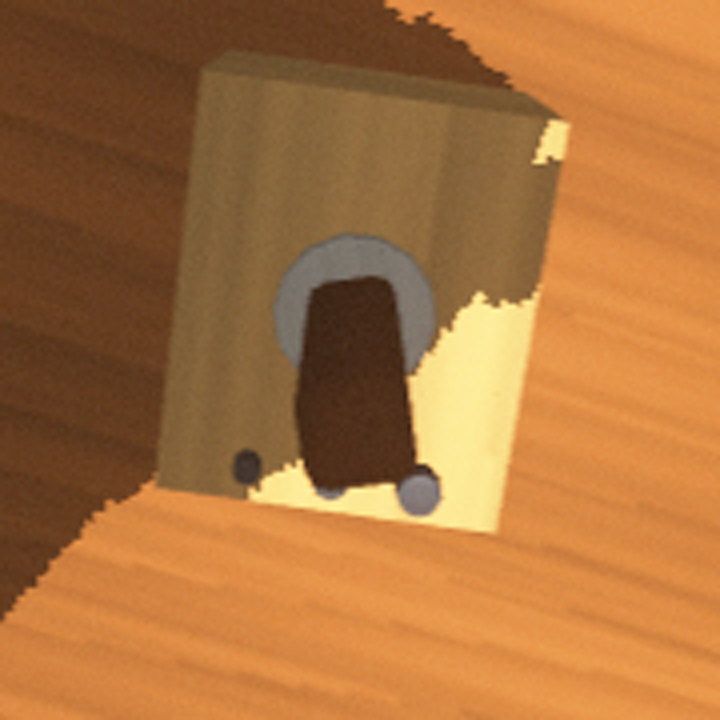

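The handle measures 18 mm, yaw 27°, at (0.5456,-0.2864), with a 33 mm guard: the right scraper. I turn 8.4°, centre and descend.

```bash
python3 -m jog '[0.4,0,1.2,0,-5,0, 0.4,10,1.2,0,-8.4,0, 0.4,40,1.2,0,-8.4,0, 0.4,75,1.2,0,-8.4,0, 0.4,110,1.2,0,-8.4,0, 0.4,130,1.2,0,-8.4,0, 0.4,138,1.2,0,-8.4,0, 0.4,138,1.2,0,-8.4,0, 0.4,138,1.2,0,-8.4,0]' 1
python3 - <<'E'
from seg import *
s=telemetry.sense(); print(s['tool_pos'],s['tool_rot'],s['ft_force'])
p,D=vision.camera('wrist'); cv2.imwrite('pics/w11.png',p[:,:,::-1])
c,T=calT('wrist',s); W=cloud(c,T,D); v,u=np.mgrid[:480,:640]
m=(v<400)&(u>240)&(u<400); rect(W,m,.1,.175,'handle',20);rect(W,m,.162,.175,'handletop',20)
E
```

```text
clock: 12.53
tool_pos: [0.546, -0.2877, 0.0634]
tool_rot: [-1.57, 0.001, -2.67]
ft_force: [0.5, 0.1, 1.3]
width: 0.0852
[ 0.54598772 -0.28771926  0.06338672] [-1.57031742e+00  6.31729229e-04 -2.67040735e+00] [0.4779791  0.14732046 1.25070068]
handle px [311. 349.] 6114 rect [ 552.2 -283.4] [ 5.8 18.1] 26.7 mean [ 553.2 -282.9  143.3]
handletop px [309. 391.] 1120 rect [ 552.  -283.4] [ 5.5 17.8] 26.9 mean [ 552.8 -283.   164.4]
```

View pics/w11.png

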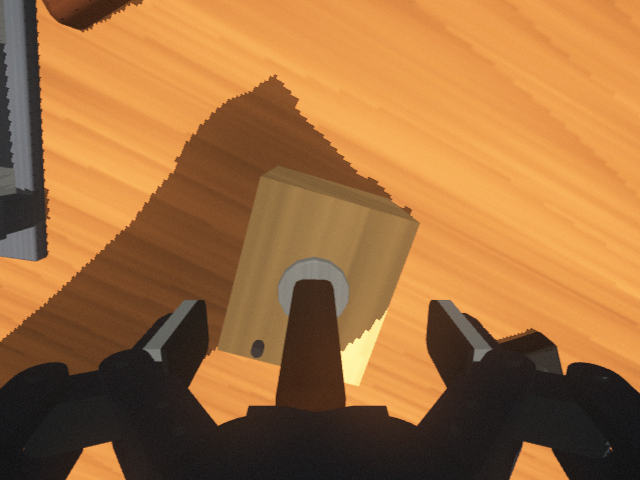

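```bash
python3 -m jog '[0,0,-1.3,0,0,0, 0,0,-1.3,0,0,0]' 1
python3 -m jog '[0,0,0,0,0,0, 0,0,0,0,0,0, 0,0,0,0,0,0, 0,0,0,0,0,0, 0,0,0,0,0,0, 0,0,0,0,0,0, 0,0,0,0,0,0]' 0
python3 - <<'E'
from h import *
s=telemetry.sense(); print(s['ft_force'],s['width'],s['ft_torque'])
p,D=vision.camera('wrist'); cv2.imwrite('pics/w12.png',p[:,:,::-1])
E
```

```text
clock: 12.75
tool_pos: [0.5453, -0.2871, 0.0638]
tool_rot: [-1.569, 0.001, -2.671]
ft_force: [-0.8, -0.0, 0.8]
width: 0.0853
clock: 13.33
tool_pos: [0.5447, -0.2871, 0.0624]
tool_rot: [-1.571, 0.0, -2.671]
ft_force: [-0.1, -0.3, 2.7]
width: 0.0173
[-0.14918112 -0.32967171  2.65068041] 0.01727652167842745 [-0.01102478  0.08266415  0.00420301]
```

View pics/w12.png

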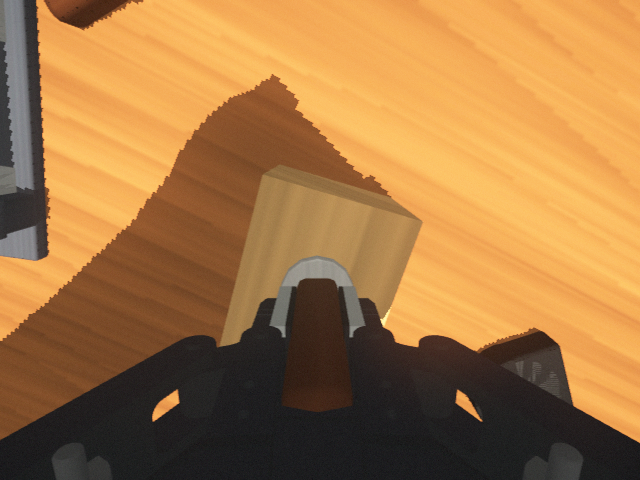

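Gripped (17 mm). Now I lift straight out of the hole.

```bash
python3 -m jog '[0,-5,0,0,0,0, 0,-15,0,0,0,0, 0,-30,0,0,0,0, 0,-45,0,0,0,0, 0,-60,0,0,0,0, 0,-75,0,0,0,0, 0,-90,0,0,0,0, 0,-98,0,0,0,0, 0,-98,0,0,0,0]' 0
python3 - <<'E'
from h import *
s=telemetry.sense(); print(s['ft_force'],s['width'],s['ft_torque'])
p,D=vision.camera('wrist'); cv2.imwrite('pics/w13.png',p[:,:,::-1])
p,D=vision.camera('side'); cv2.imwrite('pics/sd3.png',p[:,:,::-1]);crop('pics/sd3.png','pics/c13.png',330,80,150,160,4)
E
```

```text
clock: 14.13
tool_pos: [0.5455, -0.2874, 0.1627]
tool_rot: [-1.568, 0.002, -2.671]
ft_force: [-0.3, 0.7, -1.2]
width: 0.0175
[-0.26048333  0.66561565 -1.18886913] 0.01753443150136799 [-0.02539278 -0.00664511  0.00268464]
```

View pics/w13.png

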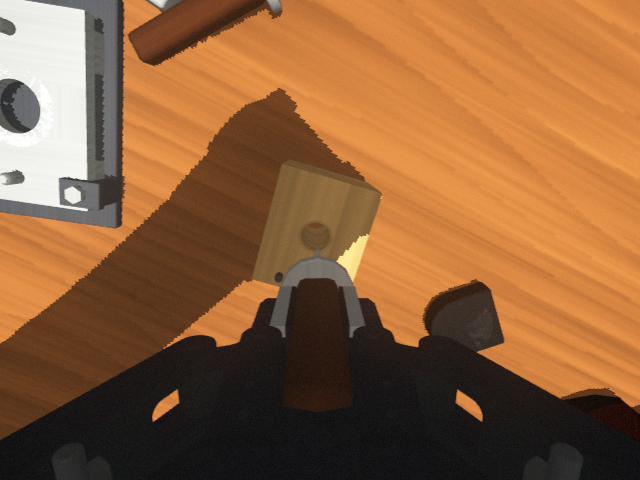

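View pics/c13.png

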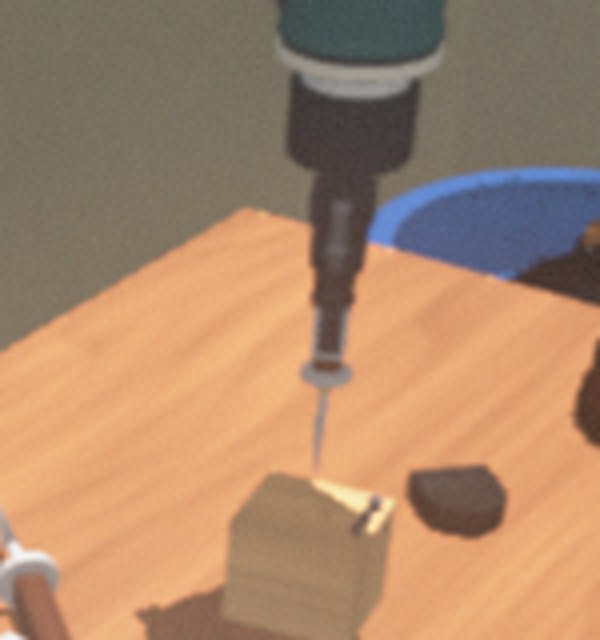

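```bash
python3 - <<'E'
from h import *
s=telemetry.sense(); x,y,_=s['tool_pos']
c,T=calT('side')
for z in (.178,.108): print(np.round((np.array(proj(c,T,[x,y,z]))-[330,80])*4,1))
p,D=vision.camera('scene'); cv2.imwrite('pics/sc3.png',p[:,:,::-1]);crop('pics/sc3.png','pics/c14.png',190,60,150,160,4)
c,T=calT('scene')
for z in (.178,.108): print(np.round((np.array(proj(c,T,[x,y,z]))-[190,60])*4,1))
E
```

```text
[322.2 374.7]
[312.8 469.7]
[279.8 329.5]
[286.3 414. ]
```

View pics/c14.png

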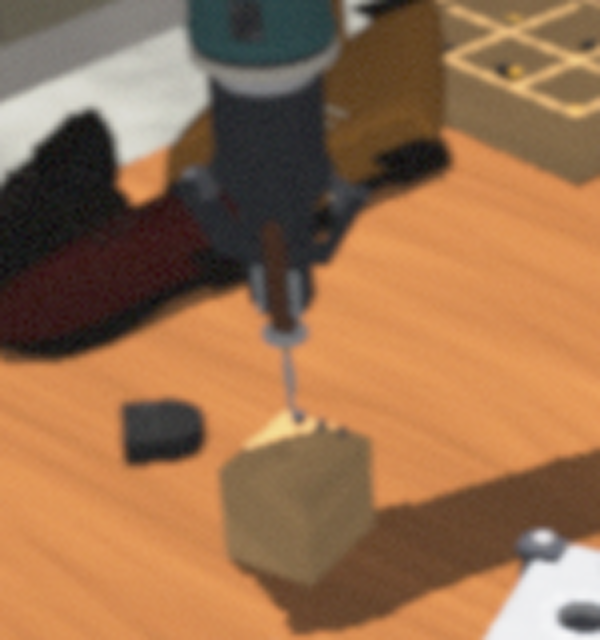

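The scraper hangs upright (projection and picture agree within about 1 px). Now I carry it above the bore.

```bash
python3 -m jog '[-4,0,-10,0,0,0, -12,0,-30,0,0,0, -24,0,-60,0,0,0, -37,0,-90,0,0,0, -49,0,-120,0,0,0, -61,0,-150,0,0,0, -73,0,-180,0,0,0, -85,0,-208,0,0,0, -92,0,-226,0,0,0, -95,0,-234,0,0,0, -95,0,-234,0,0,0, -95,0,-234,0,0,0]' 0
python3 - <<'E'
from h import *
P=[]
for i in range(4): s=telemetry.sense(); P.append(s['tool_pos']); p,D=vision.camera('wrist')
print(np.round(P,4)); print(s['tool_rot'],s['ft_force'])
cv2.imwrite('pics/w14.png',p[:,:,::-1]); crop('pics/w14.png','pics/c15.png',220,160,200,150,4)
p,D=vision.camera('side'); cv2.imwrite('pics/sd4.png',p[:,:,::-1]);crop('pics/sd4.png','pics/c16.png',300,150,130,120,5)
p,D=vision.camera('scene'); cv2.imwrite('pics/sc4.png',p[:,:,::-1]);crop('pics/sc4.png','pics/c17.png',280,120,130,120,5)
for n,o in (('side',(300,150)),('scene',(280,120))):
    c,T=calT(n); P=np.mean(P,0) if np.ndim(P)==2 else P
    for q in ([P[0],P[1],.108],[.5248,-.035,.038]): print(n,np.round((np.array(proj(c,T,q))-o)*5,1))
E
```

```text
clock: 15.28
tool_pos: [0.523, -0.0356, 0.16]
tool_rot: [-1.571, -0.001, -2.671]
ft_force: [0.4, -0.6, -1.8]
width: 0.0173
[[ 0.523  -0.0356  0.16  ]
 [ 0.5231 -0.0364  0.1601]
 [ 0.5232 -0.0367  0.1601]
 [ 0.5232 -0.0367  0.1601]]
[-1.57088125e+00 -5.18688986e-04 -2.67311485e+00] [-0.0857247  -0.72050039 -1.49822837]
side [297.8 470.5]
side [289.  590.2]
scene [275.2 363.5]
scene [272.2 468. ]
```

View pics/c15.png

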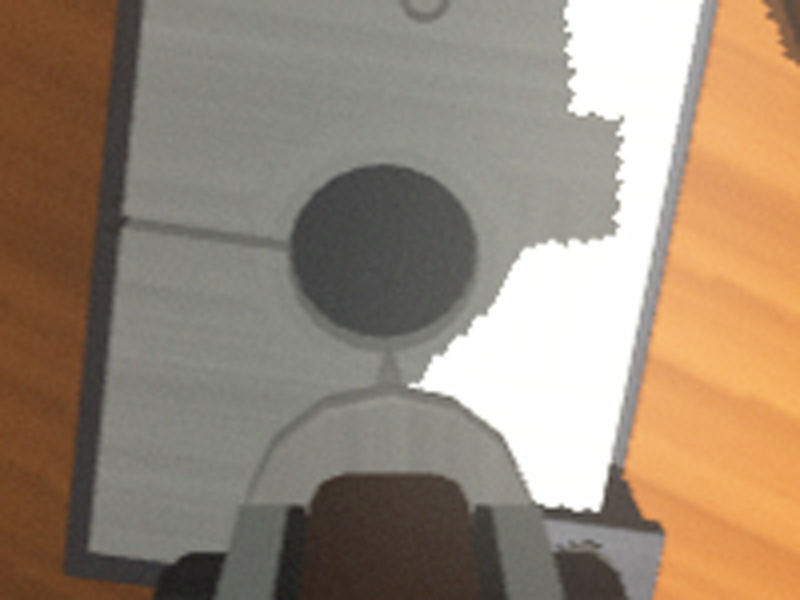

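View pics/c16.png

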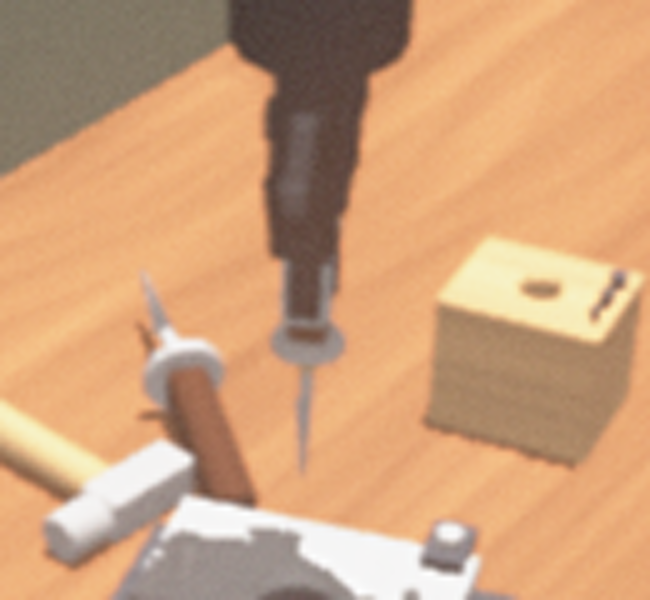

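View pics/c17.png

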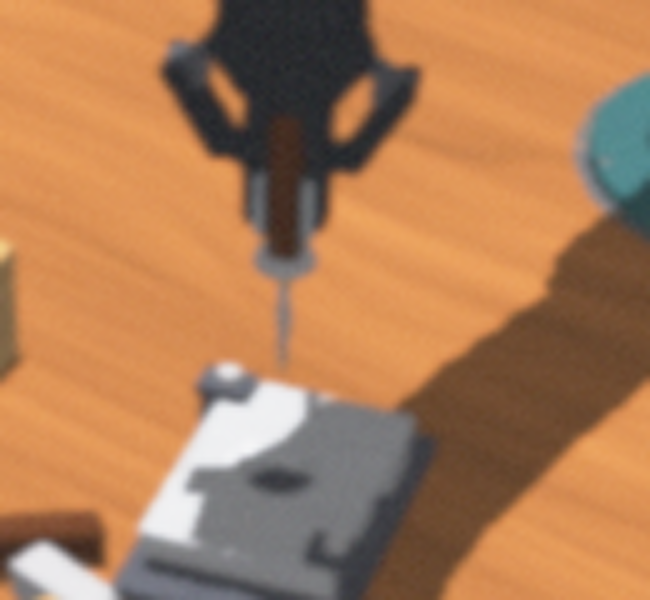

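```bash
python3 - <<'E'
from h import *
s=telemetry.sense(); c,T=calT('wrist',s); print(s['tool_pos'])
im=cv2.imread('pics/w14.png'); 
print('bore',np.round(atz(c,T,316.0,222.5,.038)*1000,1))
for (u,v) in ((317,248),): 
  for z in (.104,.1057,.108): print('pt',z,np.round(atz(c,T,u,v,z)*1000,1))
# guard outline: rim top z=.1057+.076
p,D=vision.camera('wrist'); W=cloud(c,T,D)
g=cv2.cvtColor(p,cv2.COLOR_RGB2GRAY)
m=((W[...,2]<.03)).astype(np.uint8); m[:190]=0;m[260:]=0;m[:,:280]=0;m[:,350:]=0
# bore top rim : transition of top-plane
pl=((abs(W[...,2]-.0385)<.004)).astype(np.uint8); pl[:,:270]=1;pl[:,360:]=1;pl[:190]=1;pl[246:]=1
ys,xs=np.where((pl==0)); 
cnt=max(cv2.findContours((1-pl).astype(np.uint8),cv2.RETR_EXTERNAL,cv2.CHAIN_APPROX_NONE)[0],key=len)
Q=np.array([atz(c,T,u,v,.038)[:2]*1000 for u,v in cnt[:,0] if v<242])
A=np.c_[2*Q,np.ones(len(Q))]; k=np.linalg.lstsq(A,(Q**2).sum(1),rcond=None)[0]; print('rim',k[:2],np.sqrt(k[2]+k[0]**2+k[1]**2))
E
```

```text
[ 0.52333182 -0.03619173  0.16025743]
bore [526.2 -34.8  38. ]
pt 0.104 [523.7 -37.  104. ]
pt 0.1057 [524.1 -36.7 105.7]
pt 0.108 [524.7 -36.4 108. ]
rim [522.67173981 -29.85353686] 21.387446279461038
```

```bash
python3 -m jog '[-1.7,0,-0.7,0,0,0, -1.7,20,-0.7,0,0,0, -1.7,45,-0.7,0,0,0, -1.7,65,-0.7,0,0,0, -1.7,77,-0.7,0,0,0, -1.7,82.5,-0.7,0,0,0, -1.7,82.5,-0.7,0,0,0, -1.7,82.5,-0.7,0,0,0]' 0
python3 - <<'E'
from h import *
P=[];F=[]
for i in range(4): s=telemetry.sense(); P.append(s['tool_pos']); F.append(s['ft_force']); p,D=vision.camera('wrist')
print(np.round(P,4)); print(np.round(F,2),s['tool_rot'])
cv2.imwrite('pics/w15.png',p[:,:,::-1]); crop('pics/w15.png','pics/c18.png',220,180,200,150,4)
p,D=vision.camera('side'); cv2.imwrite('pics/sd5.png',p[:,:,::-1]);crop('pics/sd5.png','pics/c19.png',300,190,110,110,6)
E
```

```text
clock: 16.3
tool_pos: [0.525, -0.034, 0.0785]
tool_rot: [-1.571, 0.0, -2.671]
ft_force: [0.5, -1.1, -1.6]
width: 0.0174
[[ 0.525  -0.034   0.0785]
 [ 0.5252 -0.034   0.0789]
 [ 0.5253 -0.034   0.0789]
 [ 0.5252 -0.0341  0.0789]]
[[ 0.47 -1.09 -1.57]
 [ 1.22 -0.41 -1.51]
 [-0.    0.93 -1.11]
 [-0.07 -0.21 -1.03]] [-1.56997380e+00  1.26043819e-03 -2.67143241e+00]
```

View pics/c18.png

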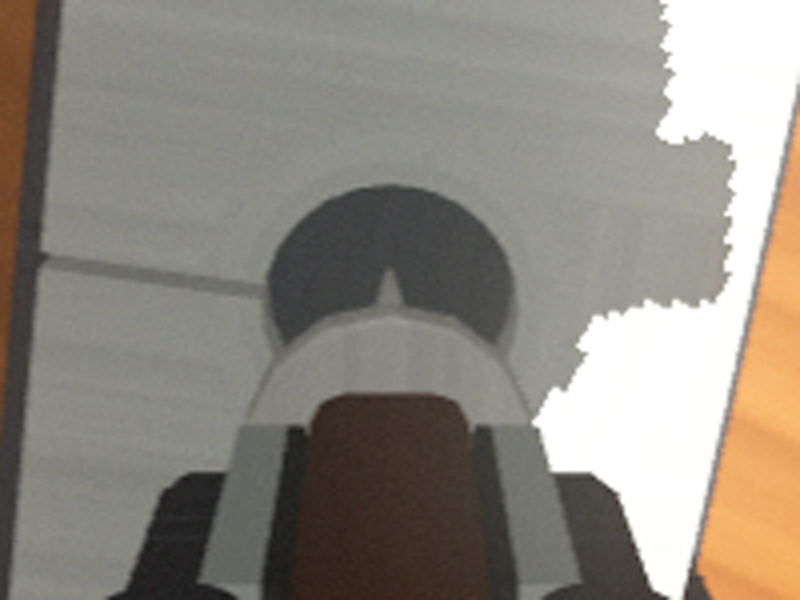

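View pics/c19.png

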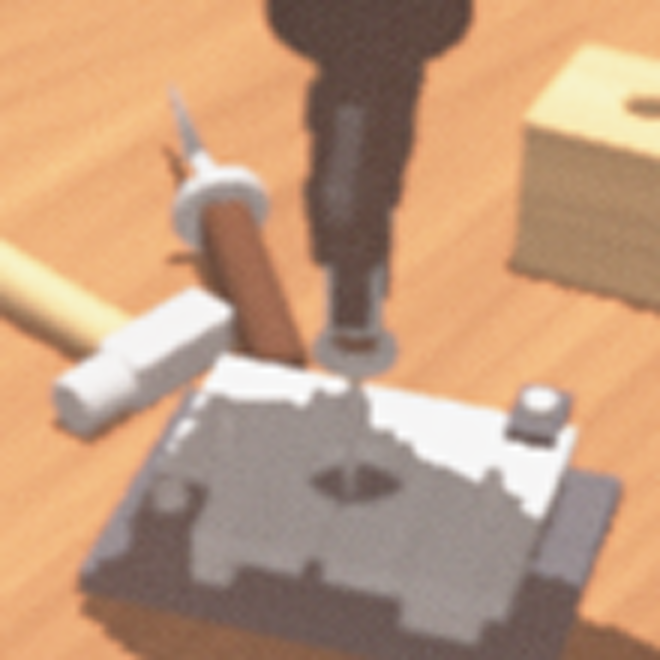

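```bash
python3 - <<'E'
from h import *
from scipy.optimize import least_squares
s=telemetry.sense(); c,T=calT('wrist',s)
px=[(267,285),(514,285),(392,184),(330,201),(452,201),(282,240),(500,240),(275,262),(508,262)]
Q=np.array([atz(c,T,220+u/4,180+v/4,.038)[:2]*1000 for u,v in px])
r=least_squares(lambda k:np.hypot(*(Q-k[:2]).T)-k[2],[525,-35,20]); print('rim',np.round(r.x,2),np.round(r.fun,2))
r=least_squares(lambda k:np.hypot(*(Q-k[:2]).T)-20,[525,-35]); print('rim20',np.round(r.x,2),np.round(r.fun,2))
pz=s['tool_pos'][2]-.0544
print(s['tool_pos'],'pt',np.round(atz(c,T,317.5,247,pz)*1000,1),pz)
E
```

```text
rim [524.52 -35.85  19.73] [-0.   -0.15  0.07 -0.2  -0.2   0.39  0.39 -0.22 -0.07]
rim20 [524.18 -36.02] [-0.2  -0.34  0.19 -0.13 -0.13  0.33  0.33 -0.35 -0.2 ]
[ 0.52499263 -0.03410363  0.07862201] pt [526.7 -34.6  24.2] 0.02422200597168226
```

Relative to the bore, the point is about (+1.5,+1.3) mm off centre, so I correct that and move out to the slot slowly (nominal 4 mm bend), then check the force.

```bash
python3 -m jog '[1.8,0,0.7,0,0,0, 1.2,0,-4,0,0,0, 0.6,0,-8,0,0,0, 0,0,-12,0,0,0, -0.5,0,-15,0,0,0, -0.9,0,-17,0,0,0, -1.1,0,-18.5,0,0,0, -1.3,0,-20,0,0,0, -1.4,0,-20.9,0,0,0, -1.4,0,-20.9,0,0,0, -1.4,0,-20.9,0,0,0]' 0
python3 - <<'E'
from h import *
P=[];F=[]
for i in range(8): s=telemetry.sense(); P.append(s['tool_pos']); F.append(s['ft_force']); p,D=vision.camera('wrist')
print(np.round(np.mean(P,0),4)); print(np.round(np.mean(F,0),2),np.std(F,0),s['tool_rot'],s['ft_torque'])
B=np.array([.5238,-.0355]); d=np.mean(P,0)[:2]-B; f=np.mean(F,0)
a=np.radians(18.4); R=np.array([[np.cos(a),np.sin(a)],[-np.sin(a),np.cos(a)]]); print('tool in fix',R@d*1000,'F fix',R@f[:2])
cv2.imwrite('pics/w16.png',p[:,:,::-1]); crop('pics/w16.png','pics/c20.png',220,180,200,150,4)
E
```

```text
clock: 17.47
tool_pos: [0.5164, -0.015, 0.0779]
tool_rot: [-1.571, -0.0, -2.672]
ft_force: [1.2, -1.8, -0.9]
width: 0.0176
[ 0.5164 -0.0149  0.0779]
[ 0.84 -1.43 -0.98] [0.32370512 0.29629253 0.55399122] [-1.57089486e+00 -7.90508589e-05 -2.67148373e+00] [-0.47768748 -0.16313018  0.0044419 ]
tool in fix [-0.56684794 21.89756098] F fix [ 0.34299509 -1.62030149]
```

View pics/c20.png

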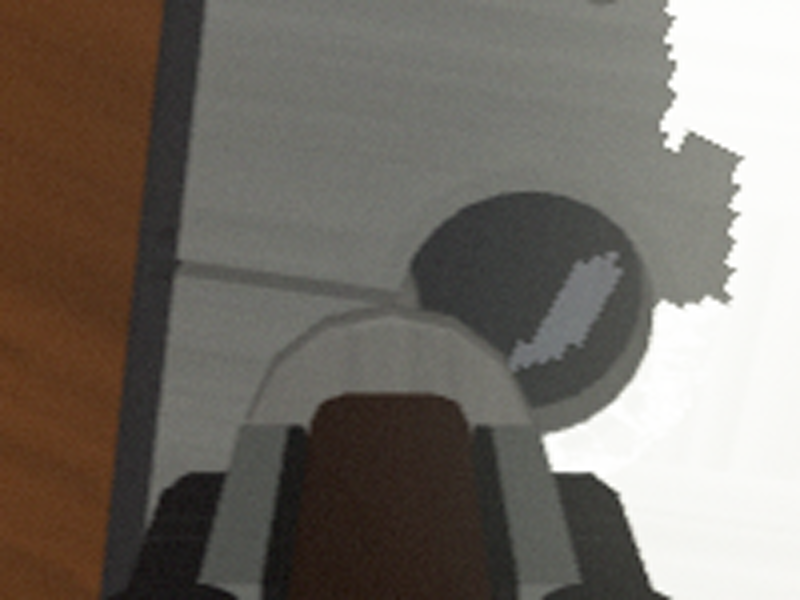

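Contact at the slot: about 1.6 N in fixture −y. I compute the circle with R = 23 mm in 6° rows for each quarter.

```bash
cat > circ.py <<'E'
import numpy as np
def P(f,R): a=np.radians(f+8.56); return np.array([-R*np.sin(a),-R*np.cos(a)])
def table(f0,R0,f1,R1,step=6,cx=0,cz=0):
    fs=np.arange(f0+step,f1+.1,step)
    print([tuple(np.round(P(f,R1)-P(f0,R0)+[cx,cz],1).tolist()) for f in fs])
E
python3 -c "
from circ import *
table(0,21.8,90,23)"
```

```text
[(-2.5, -0.7), (-4.8, 0.0), (-7.0, 1.0), (-9.1, 2.2), (-11.1, 3.6), (-12.9, 5.2), (-14.5, 6.9), (-15.9, 8.9), (-17.2, 11.0), (-18.2, 13.2), (-18.9, 15.4), (-19.4, 17.8), (-19.7, 20.2), (-19.7, 22.6), (-19.5, 25.0)]
```

```bash
cat > chk.py <<'E'
from h import *
P=[];F=[]
for i in range(4): s=telemetry.sense(); P.append(s['tool_pos']); F.append(s['ft_force']); p,D=vision.camera('wrist')
B=np.array([.5238,-.0355]); d=np.mean(P,0)[:2]-B; f=np.mean(F,0)
a=np.radians(18.4); R=np.array([[np.cos(a),np.sin(a)],[-np.sin(a),np.cos(a)]]); print('clock',s['clock'],'z',np.mean(P,0)[2],'tool in fix',R@d*1000,'F fix',R@f[:2],f[2],'w',s['width'],s['tool_rot'])
E
python3 -m jog '[-2.5,0,-0.7,0,0,0, -4.8,0,0,0,0,0, -7.0,0,1.0,0,0,0, -9.1,0,2.2,0,0,0, -11.1,0,3.6,0,0,0, -12.9,0,5.2,0,0,0, -14.5,0,6.9,0,0,0, -15.9,0,8.9,0,0,0, -17.2,0,11.0,0,0,0, -18.2,0,13.2,0,0,0]' 0
python3 chk.py; python3 -c "
from circ import *
table(60,23,90,23)"
```

```text
clock: 18.7
tool_pos: [0.5386, -0.0183, 0.0778]
tool_rot: [-1.571, -0.0, -2.671]
ft_force: [-1.5, -0.9, -1.1]
width: 0.0174
clock 18.85 z 0.07779674413614174 tool in fix [19.47020384 11.50056648] F fix [-2.48528786 -0.86110188] -1.317366115946894 w 0.017392854970836234 [-1.57103567e+00 -1.35502928e-04 -2.67152633e+00]
[(-0.8, 2.3), (-1.3, 4.6), (-1.6, 7.0), (-1.6, 9.4), (-1.3, 11.8)]
```

Force is steady at about 2.6 N inward. Continuing.

```bash
python3 -m jog '[-0.8,0,2.3,0,0,0, -1.3,0,4.6,0,0,0, -1.6,0,7.0,0,0,0, -1.6,0,9.4,0,0,0, -1.3,0,11.8,0,0,0]' 0
python3 chk.py; python3 -c "
from circ import *
table(90,23,150,23)
table(150,23,210,23)"
```

```text
clock: 19.32
tool_pos: [0.5451, -0.0283, 0.0778]
tool_rot: [-1.571, -0.0, -2.671]
ft_force: [-3.2, 0.0, -0.8]
width: 0.0175
clock 19.4667 z 0.07781756992754525 tool in fix [22.41356096 -0.08285325] F fix [-2.88595424  0.57478014] -0.6893550739481136 w 0.017030768751469385 [-1.57094614e+00 -8.39837618e-06 -2.67162548e+00]
[(0.5, 2.4), (1.2, 4.7), (2.2, 6.9), (3.4, 9.0), (4.8, 10.9), (6.4, 12.7), (8.1, 14.3), (10.1, 15.8), (12.1, 17.0), (14.3, 18.0)]
[(2.3, 0.8), (4.6, 1.3), (7.0, 1.6), (9.4, 1.6), (11.8, 1.3), (14.2, 0.9), (16.5, 0.1), (18.7, -0.8), (20.8, -2.0), (22.7, -3.4)]
```

```bash
python3 -m jog '[0.5,0,2.4,0,0,0, 1.2,0,4.7,0,0,0, 2.2,0,6.9,0,0,0, 3.4,0,9.0,0,0,0, 4.8,0,10.9,0,0,0, 6.4,0,12.7,0,0,0, 8.1,0,14.3,0,0,0, 10.1,0,15.8,0,0,0, 12.1,0,17.0,0,0,0, 14.3,0,18.0,0,0,0]' 0
python3 chk.py
```

```text
clock: 20.35
tool_pos: [0.5404, -0.0508, 0.0779]
tool_rot: [-1.571, 0.0, -2.671]
ft_force: [-1.1, 3.3, -1.0]
width: 0.0172
clock 20.5 z 0.07793288844856894 tool in fix [ 10.81855576 -19.85890595] F fix [-0.45246458  2.48891677] -0.6780661398999983 w 0.017766715721282206 [-1.57075995e+00  1.97490199e-04 -2.67152089e+00]
```

```bash
python3 -m jog '[2.3,0,0.8,0,0,0, 4.6,0,1.3,0,0,0, 7.0,0,1.6,0,0,0, 9.4,0,1.6,0,0,0, 11.8,0,1.3,0,0,0, 14.2,0,0.9,0,0,0, 16.5,0,0.1,0,0,0, 18.7,0,-0.8,0,0,0, 20.8,0,-2.0,0,0,0, 22.7,0,-3.4,0,0,0]' 0
python3 chk.py; python3 -c "
from circ import *
table(210,23,270,23)
table(270,23,330,23)
table(330,23,378,23)"
```

```text
clock: 21.38
tool_pos: [0.5186, -0.058, 0.078]
tool_rot: [-1.571, 0.0, -2.671]
ft_force: [1.9, 3.3, -0.3]
width: 0.0175
clock 21.5333 z 0.07797661047749298 tool in fix [-12.10815212 -19.63515753] F fix [2.68613398 2.39647766] -0.45530390785732344 w 0.017458498234650333 [-1.57067602e+00  1.66831893e-04 -2.67129247e+00]
[(1.8, -1.6), (3.4, -3.4), (4.9, -5.3), (6.1, -7.4), (7.1, -9.6), (7.8, -11.9), (8.4, -14.2), (8.6, -16.6), (8.6, -19.0), (8.4, -21.4)]
[(-0.5, -2.4), (-1.2, -4.7), (-2.2, -6.9), (-3.4, -9.0), (-4.8, -10.9), (-6.4, -12.7), (-8.1, -14.3), (-10.1, -15.8), (-12.1, -17.0), (-14.3, -18.0)]
[(-2.3, -0.8), (-4.6, -1.3), (-7.0, -1.6), (-9.4, -1.6), (-11.8, -1.3), (-14.2, -0.9), (-16.5, -0.1), (-18.7, 0.8)]
```

```bash
python3 -m jog '[1.8,0,-1.6,0,0,0, 3.4,0,-3.4,0,0,0, 4.9,0,-5.3,0,0,0, 6.1,0,-7.4,0,0,0, 7.1,0,-9.6,0,0,0, 7.8,0,-11.9,0,0,0, 8.4,0,-14.2,0,0,0, 8.6,0,-16.6,0,0,0, 8.6,0,-19.0,0,0,0, 8.4,0,-21.4,0,0,0]' 0
python3 chk.py
python3 -m jog '[-0.5,0,-2.4,0,0,0, -1.2,0,-4.7,0,0,0, -2.2,0,-6.9,0,0,0, -3.4,0,-9.0,0,0,0, -4.8,0,-10.9,0,0,0, -6.4,0,-12.7,0,0,0, -8.1,0,-14.3,0,0,0, -10.1,0,-15.8,0,0,0, -12.1,0,-17.0,0,0,0, -14.3,0,-18.0,0,0,0]' 0
python3 chk.py
```

```text
clock: 22.42
tool_pos: [0.5014, -0.0426, 0.0779]
tool_rot: [-1.571, -0.0, -2.671]
ft_force: [3.1, 0.4, -0.9]
width: 0.0172
clock 22.5667 z 0.07792015974415065 tool in fix [-23.4398411    0.46718837] F fix [ 2.85834548 -0.63212481] -0.7781067143163044 w 0.017572283433611106 [-1.57073618e+00  2.63429075e-05 -2.67110055e+00]
clock: 23.45
tool_pos: [0.506, -0.0201, 0.0778]
tool_rot: [-1.571, -0.0, -2.671]
ft_force: [0.9, -2.8, -0.3]
width: 0.0171
clock 23.6 z 0.07781306786173119 tool in fix [-11.85894568  20.32900692] F fix [ 0.47780138 -2.90715344] -0.5937866325346476 w 0.01798459595285825 [-1.57096363e+00 -2.21574041e-04 -2.67115106e+00]
```

```bash
python3 -m jog '[-2.3,0,-0.8,0,0,0, -4.6,0,-1.3,0,0,0, -7.0,0,-1.6,0,0,0, -9.4,0,-1.6,0,0,0, -11.8,0,-1.3,0,0,0, -11.8,0,-1.3,0,0,0, -11.8,0,-1.3,0,0,0, -11.8,0,-1.3,0,0,0, -13,0,-1.1,0,0,0, -13,0,-1.1,0,0,0]' 0
python3 chk.py
python3 - <<'E'
from h import *
p,D=vision.camera('wrist'); cv2.imwrite('pics/w17.png',p[:,:,::-1]); crop('pics/w17.png','pics/c21.png',220,180,200,150,4)
p,D=vision.camera('side'); cv2.imwrite('pics/sd6.png',p[:,:,::-1]);crop('pics/sd6.png','pics/c22.png',300,190,110,110,6)
E
```

```text
clock: 24.48
tool_pos: [0.5171, -0.0133, 0.0779]
tool_rot: [-1.571, -0.0, -2.671]
ft_force: [0.3, -1.7, -1.6]
width: 0.0176
clock 24.6333 z 0.07782968792687256 tool in fix [ 0.61427759 23.17083869] F fix [-0.58858589 -1.75678149] -1.5764282446062259 w 0.0172131892227079 [-1.57093162e+00 -2.03116013e-04 -2.67140276e+00]
```

View pics/c21.png

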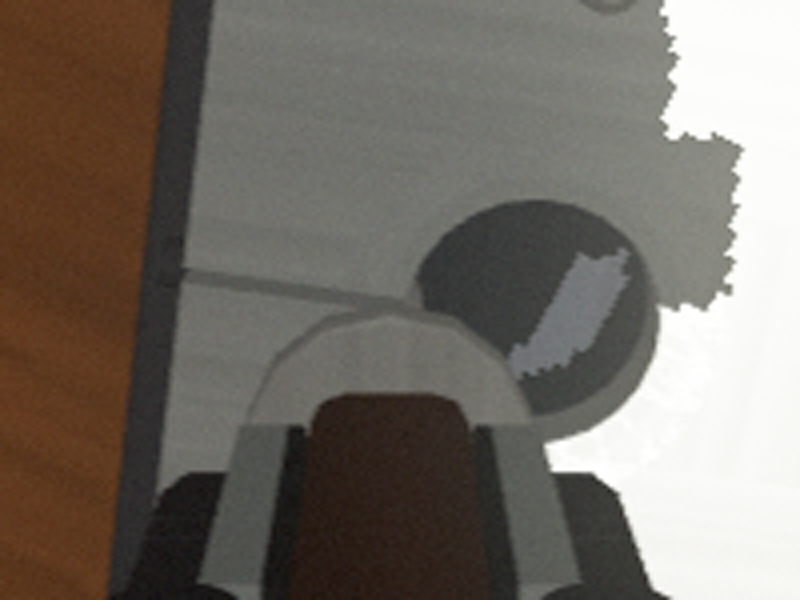

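View pics/c22.png

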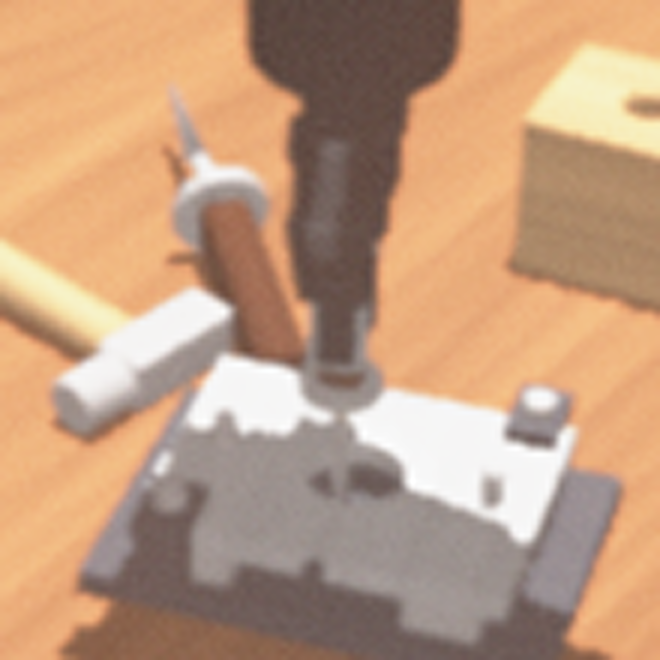

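Circle closed: the force at the slot is still about 1.8 N and the blade has not slipped in the grip. Now back to the bore's middle and up.

```bash
python3 -m jog '[0.9,0,6,0,0,0, 1.8,0,12,0,0,0, 2.6,0,18,0,0,0, 3.4,0,22.5,0,0,0, 3.4,-10,22.5,0,0,0, 3.4,-30,22.5,0,0,0, 3.4,-55,22.5,0,0,0, 3.4,-75,22.5,0,0,0, 3.4,-88,22.5,0,0,0, 3.4,-88,22.5,0,0,0, 3.4,-88,22.5,0,0,0]' 0
python3 - <<'E'
from h import *
s=telemetry.sense(); d=np.array([545.2,-287.1])-s['tool_pos'][:2]*1000
y=s['tool_rot'][2]; print(s['tool_pos'],d,'tx',d@[np.cos(y),np.sin(y)],'tz',d@[-np.sin(y),np.cos(y)],s['ft_force'])
p,D=vision.camera('wrist'); cv2.imwrite('pics/w18.png',p[:,:,::-1])
p,D=vision.camera('side'); cv2.imwrite('pics/sd7.png',p[:,:,::-1]);crop('pics/sd7.png','pics/c23.png',300,150,130,120,5)
E
```

```text
clock: 25.7
tool_pos: [0.5246, -0.0349, 0.1666]
tool_rot: [-1.57, 0.001, -2.671]
ft_force: [-0.1, 0.3, -1.5]
width: 0.0173
[ 0.52457002 -0.03487628  0.1666395 ] [  20.62997849 -252.223718  ] tx 95.89108438799634 tz 234.19500394099504 [-0.1385971   0.33664022 -1.50487234]
```

View pics/c23.png

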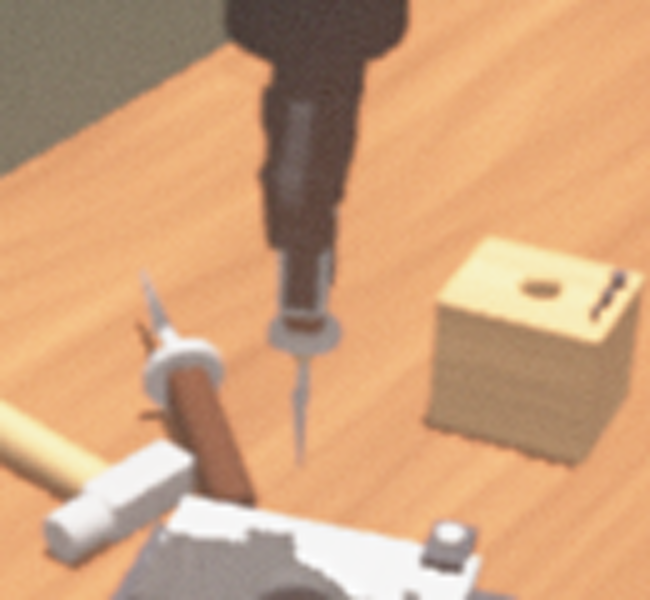

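View pics/w18.png

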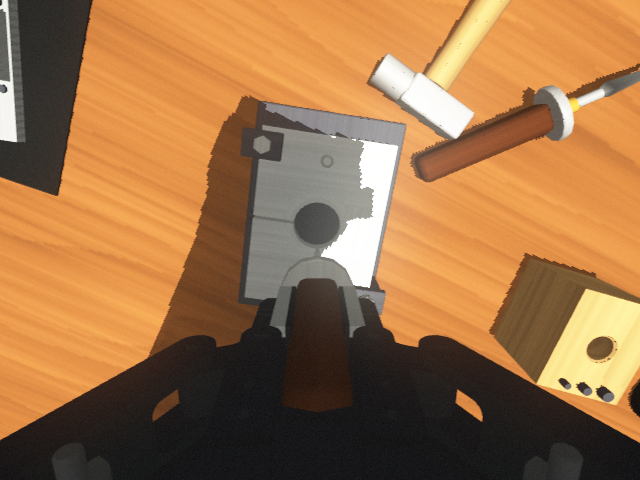

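The scraper is still upright and clear. Back to the block.

```bash
python3 -m jog '[4,0,10,0,0,0, 12,0,30,0,0,0, 24,0,60,0,0,0, 37,0,90,0,0,0, 49,0,120,0,0,0, 61,0,150,0,0,0, 73,0,180,0,0,0, 85,0,208,0,0,0, 93,0,226,0,0,0, 96,0,234,0,0,0, 96,0,234,0,0,0, 96,0,234,0,0,0, 96,0,234,0,0,0]' 0
python3 - <<'E'
from seg import *
s=telemetry.sense(); p,D=vision.camera('wrist'); s=telemetry.sense(); p,D=vision.camera('wrist')
d=np.array([545.2,-287.1])-s['tool_pos'][:2]*1000
y=s['tool_rot'][2]; print(s['tool_pos'],d,'tx',d@[np.cos(y),np.sin(y)],'tz',d@[-np.sin(y),np.cos(y)],s['ft_force'])
cv2.imwrite('pics/w19.png',p[:,:,::-1]);crop('pics/w19.png','pics/c24.png',230,140,180,150,4)
c,T=calT('wrist',s); W=cloud(c,T,D); v,u=np.mgrid[:480,:640]
rect(W,(v<290),.074,.0815,'block',300)
E
```

```text
clock: 26.88
tool_pos: [0.5449, -0.2854, 0.1656]
tool_rot: [-1.572, -0.0, -2.67]
ft_force: [0.6, 0.5, -1.5]
width: 0.0173
[ 0.54496246 -0.28540882  0.1657781 ] [ 0.23754104 -1.69118108] tx 0.557573196673779 tz 1.6141967996749025 [-0.66717675 -0.8437811  -0.6252859 ]
block px [318. 222.] 8804 rect [ 545.3 -286.6] [90.4 75.2] 10.5 mean [ 555.4 -281.4   78.9]
```

View pics/c24.png

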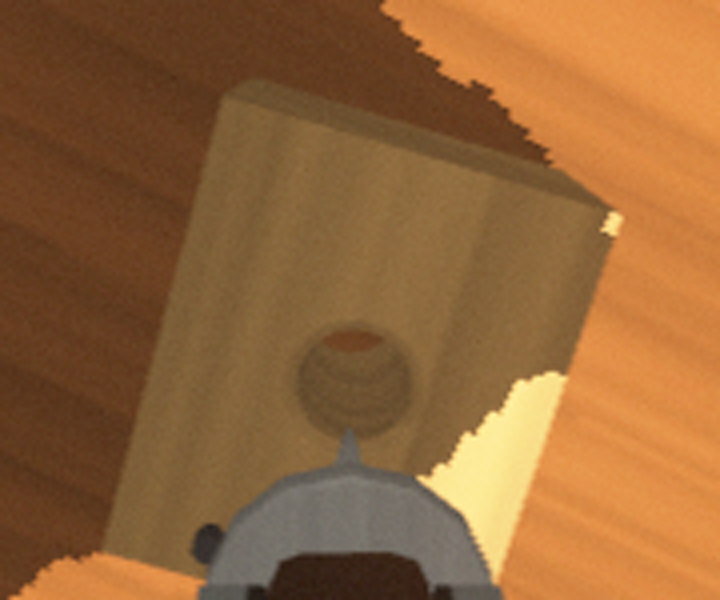

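```bash
python3 -m jog '[0.4,0,1.5,0,0,0, 0.4,20,1.5,0,0,0, 0.4,45,1.5,0,0,0, 0.4,70,1.5,0,0,0, 0.4,88,1.5,0,0,0, 0.4,97,1.5,0,0,0, 0.4,101,1.5,0,0,0, 0.4,101,1.5,0,0,0, 0.4,101,1.5,0,0,0]' 0
python3 chk.py
```

```text
clock: 27.73
tool_pos: [0.5457, -0.2886, 0.0659]
tool_rot: [-1.57, 0.001, -2.671]
ft_force: [-0.5, 0.6, -0.3]
width: 0.0176
clock 27.8833 z 0.06602347141452307 tool in fix [ -59.14159607 -247.22643497] F fix [-0.54216209  0.20456501] -1.2925853873640207 w 0.017419614763928917 [-1.56950228e+00  8.60421031e-04 -2.67132025e+00]
```

```bash
python3 -m jog '[0,1.5,0,0,0,0, 0,2.5,0,0,0,0, 0,3.3,0,0,0,0, 0,3.3,0,0,0,0, 0,3.3,0,0,0,0]' 0
python3 chk.py
```

```text
clock: 28.35
tool_pos: [0.5452, -0.2886, 0.0624]
tool_rot: [-1.57, 0.0, -2.671]
ft_force: [-4.7, 1.7, 12.3]
width: 0.0176
clock 28.5 z 0.06238930094819966 tool in fix [ -59.56907586 -246.94784743] F fix [-4.11486114  3.45187661] 12.115617542752098 w 0.017089731572771365 [-1.57036225e+00  1.46261867e-04 -2.67140787e+00]
```

Guard is down on the wood (12 N up). I ease slightly and release, then look before retreating.

```bash
python3 -m jog '[0,-0.4,0,0,0,0, 0,-0.5,0,0,0,0]' 0
python3 -m jog '[0,0,0,0,0,0, 0,0,0,0,0,0, 0,0,0,0,0,0, 0,0,0,0,0,0, 0,0,0,0,0,0, 0,0,0,0,0,0]' 1
python3 - <<'E'
from seg import *
s=telemetry.sense(); p,D=vision.camera('wrist'); print(s['tool_pos'],s['ft_force'])
cv2.imwrite('pics/w20.png',p[:,:,::-1])
E
```

```text
clock: 28.72
tool_pos: [0.5452, -0.2886, 0.0624]
tool_rot: [-1.57, 0.0, -2.671]
ft_force: [-0.9, 0.5, 4.4]
width: 0.0171
clock: 29.22
tool_pos: [0.5451, -0.2885, 0.062]
tool_rot: [-1.571, -0.0, -2.671]
ft_force: [0.1, 0.6, 0.2]
width: 0.0855
[ 0.54506246 -0.28852153  0.06200447] [0.08489567 0.61441251 0.22024436]
```

View pics/w20.png

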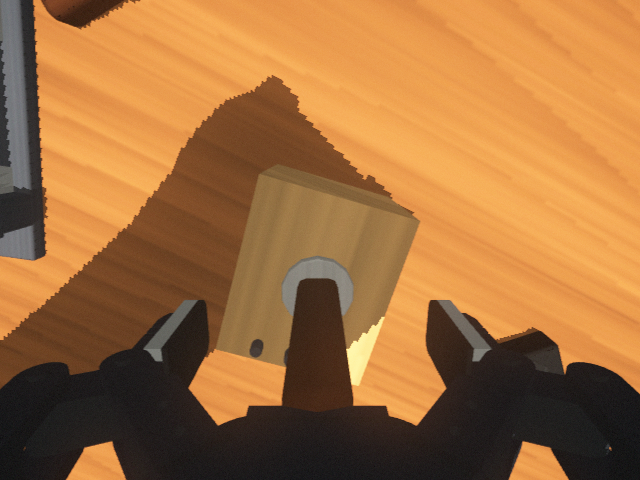

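Released, and it stands between the open fingers. Retreating straight up.

```bash
python3 -m jog '[0,-20,0,0,0,0, 0,-55,0,0,0,0, 0,-95,0,0,0,0, 0,-135,0,0,0,0, 0,-170,0,0,0,0, 0,-200,0,0,0,0, 0,-200,0,0,0,0, 0,-200,0,0,0,0]' 1
python3 - <<'E'
from seg import *
s=telemetry.sense(); p,D=vision.camera('wrist'); print(s['tool_pos'],s['ft_force'])
cv2.imwrite('pics/w21.png',p[:,:,::-1])
c,T=calT('wrist',s); W=cloud(c,T,D); v,u=np.mgrid[:480,:640]; m=(v<300)&(u>220)&(u<420)
rect(W,m,.162,.175,'handletop',20);rect(W,m,.0825,.09,'guard',20);rect(W,m,.074,.0815,'block',300)
p,D=vision.camera('scene'); cv2.imwrite('pics/sc5.png',p[:,:,::-1])
p,D=vision.camera('side'); cv2.imwrite('pics/sd8.png',p[:,:,::-1])
E
```

```text
clock: 29.93
tool_pos: [0.5457, -0.2888, 0.2637]
tool_rot: [-1.568, 0.002, -2.671]
ft_force: [-0.0, 0.2, -1.4]
width: 0.0856
[ 0.5457118  -0.28882357  0.26374164] [-0.01448312  0.16190359 -1.35437138]
handletop px [316. 231.] 469 rect [ 547.  -288.5] [17.  17.2] 26.6 mean [ 547.1 -288.2  166.1]
guard px [316. 208.] 431 rect [ 548.5 -287.2] [27.1 32.9] 26.7 mean [ 550.9 -286.    84.8]
guard px [286. 242.] 32 rect [ 506.7 -275.5] [5.3 5.3] 29.7 mean [ 507.1 -275.4   86.4]
guard px [303. 247.] 52 rect [ 510.5 -292.9] [6.5 7.1] 31.3 mean [ 510.6 -292.8   86.7]
guard px [321. 252.] 79 rect [ 513.8 -311.5] [8.8 9.3] 46.8 mean [ 514.  -311.3   86.6]
block px [313. 207.] 5226 rect [ 545.2 -286.5] [90.3 75.1] 10.5 mean [ 549.4 -284.2   79. ]
```

View pics/sc5.png

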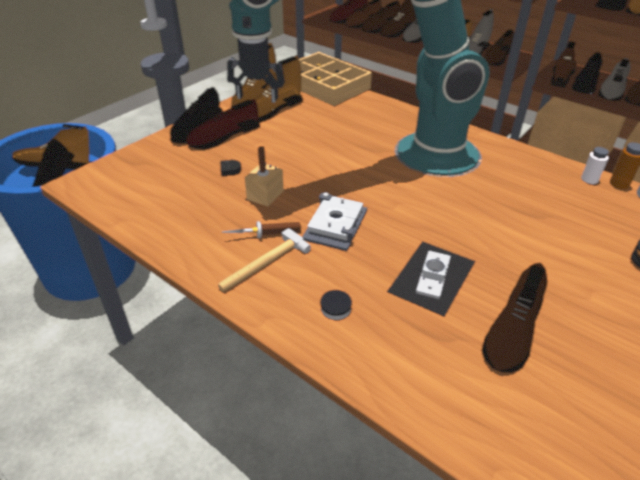

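View pics/sd8.png

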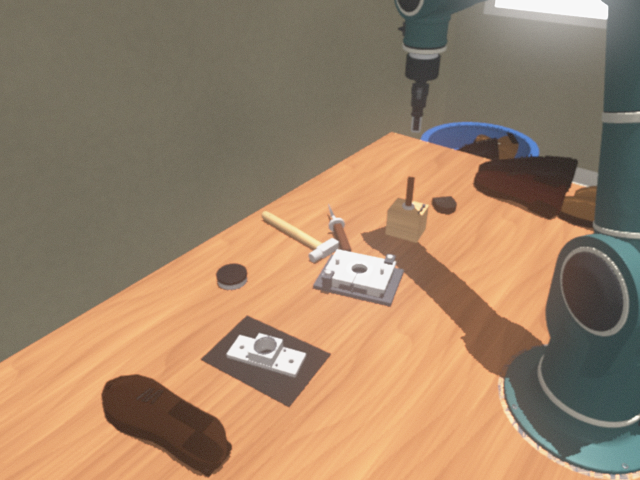

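Final views: scraper upright in the block at (264,165), guide flat on the mat at (434,272), and hammer, tin, shoe and heel in place. Handing in.

```bash
python3 -c "
from plant import close_job, telemetry
print(close_job(), telemetry.sense()['clock'])"
```

```text
the job is handed in; nothing more can be done
the job is handed in; nothing more can be done
```

I lifted the guide plate level off its dowels and laid it flat on the mat. The scraper then made a full clockwise circle round the bore edge, from the slot back to the slot, and I stood it back in its block. I handed the job in with the clock at about 30 s; no verdict is reported.

**Last checks**
- **Guide:** when I let it go, it lay flat and centred near (0.530, 0.280), a few millimetres from the mat's middle. In the last pictures it is still there.
- **Circle:** the wrist force read about 1.6–3.6 N at every stop, and the point was about 14 mm below the top of the bearing plate. I did not stop exactly opposite the slot, so that part of the circle is covered only by the readings 30° before and after it.
- **Scraper:** it stands upright with the guard on the wood. The handle top is at 166 mm, the same as at the start, and about 2–3 mm off the middle of the hole. The fingers were opened and withdrawn before handing in.
- **Shoe, tin, hammer and heel:** they look unmoved in the last pictures; I did not measure them.

**What failed or disagreed**
- **Missed grasp:** my first grasp of the guide closed on air above its block, touching nothing. The real fingertips sit about 40 mm behind the reported tool point, as two cameras showed, so I corrected for that from then on.
- **Scene camera:** it disagreed with the wrist camera by about 4 mm. I relied on the wrist camera.
- **Bigger scraper:** the look-alike was standing free and toppled during my first move, with the arm well away from it. It lies beside the hammer, which did not move.

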